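# Reunite the split casting mould with its own half and close it with the lever

## Task

The closing fixture holds one half of a split casting mould. Of the two loose halves, find the one that belongs to it - its groove lies on the same side as the tongue of the half in the fixture - slide it into the channel, grooved face first, then swing the sprung red-knobbed lever all the way to its stop so that the halves are pressed fully together, and let the lever spring back. Leave the other half standing upright on the table and do not disturb the other things.

Things in the scene. Friction and masses are not known exactly. Their poses are not given: they have to be found in the camera images.
- seat (a point): Reference of the fixed blue closing fixture: at table level, in the middle of the mating plane (front face of the fixed mould half). x points into the fixture, away from the robot; y left across the channel; z up. A loose half is home with its centre at x = -22.5, y = 0 mm here, axes parallel; the wrong one stops 10 mm short.
- face (a point): Front face of the fixed half, half-way up (100 wide, 45 deep, 45 mm high; half cavity 12 wide in its middle). One full-height tongue, 15 mm wide (11 at its tip), stands out 10 mm towards -x at y = +31 mm in some runs, -31 mm in others (axes as seat). Which is not reported: look, or feel with the fingers, which meet the tongue 10 mm before the face.
- berth (a point): Front face of the parked fixed half of the other kind (tongue on the other side), 70 mm behind the mating plane in the same fixture. Not used, not to be mated.
- mouth (a point): Middle, at table level, of the channel's mouth, 103 mm in front of the mating plane. The channel is open to the table; two low cheeks 104 mm apart and 20 mm high guide a half from 75 mm before the mating plane on; between there and this point they flare out to about 126 mm. Axes as seat.
- half_left_centre (a point): Centre of a loose aluminium mould half standing on the table: 45 mm deep (its x), 100 wide (y), 45 high (z), 0.25 to 0.5 kg. Mating face: +x (away from the robot within 0.35 rad), with a half cavity 12 wide, 11.5 deep in its middle. Plain back: -x. Can be grasped across the 45 mm depth, but is mated by pushing its back: a grasp would leave a finger between the halves.
- half_left_groove (a point): Mouth, half-way up, of this half's one upright groove, 22.5 mm ahead of its centre at its y = +31 mm: left of the cavity as seen from the robot; 19 mm wide, 11.5 mm deep, open at top and bottom. The two loose halves are mirror images and swap places from run to run.
- half_right_centre (a point): Centre of a loose aluminium mould half standing on the table: 45 mm deep (its x), 100 wide (y), 45 high (z), 0.25 to 0.5 kg. Mating face: +x (away from the robot within 0.35 rad), with a half cavity 12 wide, 11.5 deep in its middle. Plain back: -x. Can be grasped across the 45 mm depth, but is mated by pushing its back: a grasp would leave a finger between the halves.
- half_right_groove (a point): Mouth, half-way up, of this half's one upright groove, 22.5 mm ahead of its centre at its y = -31 mm: right of the cavity as seen from the robot; 19 mm wide, 11.5 mm deep, open at top and bottom. The two loose halves are mirror images and swap places from run to run.
- lever (a joint): Closing lever, rad: 0 at rest, 1.57 at its stop; turns clockwise seen from above. A spring (4 N at the knob near the stop) drives it back to 0. At 0 the arm points to -x of seat, beside the mouth; at the stop to +y, across the channel, where its black nose (75 mm from the pivot) presses the loose half's back home. With a wrong half it stops at about 1.43.
- lever_pivot (a point): Vertical pivot axis of the lever, at seat x = -68, y = -75 mm, at the arm's height (32 mm). The steel arm is 14 mm wide, 27 to 37 mm above the table.
- lever_knob (a point): Middle of the upright red knob at the end of the lever arm, 100 mm from the pivot: 18 mm diameter, from 38 to 80 mm above the table (this point 60 mm). It can be pushed round from the side. At rest nothing stands beside it.
- timer: Bystander: white bench timer, 62x66x19 mm, lying loose behind the loose halves, left of the fixture. Origin: centre of its underside.
- bottle_yellow: Bystander: small white bottle with a yellow cap, 35 mm diameter, 68 mm high, standing loose near the front edge of the table. Origin: centre of its underside.

How it is judged:
By the outcome, as a careful person would: the job done as asked, in the order asked, and still so for the second after the job is handed in, with the robot touching nothing.
It also fails if it takes over 67 s, if anything falls off the work surface, if the arm or the gripper's body presses on something with over 40 N, if the wrist force passes 120 N, or if a joint passes its speed limit or range.

## Robot

A 7-joint arm with a two-finger parallel gripper is mounted at the origin on a cart in front of the work surface, level with it; the furniture and walls round the work are solid. World frame = base frame: x ahead of the robot, y to its left, z up, the work surface at z = 0. Lengths are in m, angles in rad, forces in N, time in s.
With the tool pointing down it reaches from about 0.425 to 0.95 m from the base axis. Payload 4.7 kg.
Tool frame: the origin (TCP) lies between the finger pads; the fingertips stand 17 mm ahead of it and the grasp point (between the pads) lies 2 mm behind it (env.tips_ahead is the z of the fingertips in the tool frame, in m); z points along the fingers, y is the line along which they close (so a half turn about z gives the same grasp; the last joint's range is limited). The gripper opens to 87 mm and grips with 3 to 60 N. Pads are 19 mm wide; open, the fingers measure 117 mm over their backs; the gripper's body (75 mm by 190 mm) begins 51 mm behind the grasp point.
Start: joints at [1.249, 0.469, -0.049, 1.532, 0.024, 1.141, -0.082], TCP at [0.195, -0.646, 0.24] pointing down, gripper open.
Joint ranges: [-2.59, 2.59], [-0.33, 1.99], [-1.39, 1.29], [0.1, 2.45], [-1.04, 4.18], [0.21, 1.99], [-2.66, 2.66]. Speed limits (rad/s): [2.57, 2.57, 3.14, 3.14, 3.14, 3.14, 3.14].

## Interface

Orientations are given as a unit quaternion [x, y, z, w].
In Python, from workcell import env gives the robot as it stands. The module is installed in compiled form; this text tells all that it offers.
- The arm moves only by the tool move_arm, never from a script. Its argument "increments" is a list of rows, each an object of numbers: "fingers": the gripper command: -1 is shut, 1 is fully open, values between are in proportion; "x", "y", "z": the shift along the tool's x, y, z in m; "ax", "ay", "az": the turn, a rotation vector about the tool's x, y, z in rad. In form: [{"fingers": .., "x": .., "y": .., "z": .., "ax": .., "ay": .., "az": ..}, ...]. A call has 1 to 10 rows; each row shifts and turns the commanded pose from where the row before left it, along the tool's axes as they then stand; what a row does not reach is not made up. A row lasts 1/10 s, in which the tool goes at most 50 mm and 8.59 degrees, less where a joint would pass 70% of its speed; a pose out of reach is approached as far as the arm can. A call with a gripper value outside its range is refused whole. The fingers move at their own pace and stop on an object; "squeeze" is the grip in N (left out, the last holds). Time passes only in rows, so rows that do not move let the fingers close. It gives the time, the measured TCP pose, the force, the opening and the grip force at its end, in the units of the state.
- env.read_state(): the state, without advancing time (a new reading comes with each control period).
- env.get_image(name): name is "scene" or "side" or "wrist"; returns a dict with "pixels" (480x640x3 uint8, red, green, blue), "range_z" (480x640 float32, m along the optical axis (not along the pixel's ray), 0 where there is no reading), "vertical_fov" (degrees; the focal length in pixels is half the picture's height over the tangent of half this angle, whatever the lens; pixels are square), "cx", "cy" (the principal point, pixels), "cam_to_world" (4x4, takes a point from camera to world coordinates). Camera axes: x right, y down, z forward; pixel columns grow to the right and rows downward; lengths in m; the calibration is good to about 2 mm. A picture is of the moment at which its call begins.
- env.job_done(): hands the job in; it is judged then, once.
The state is a dict: "time_s": time; "joint_pos": joint angles; "joint_velocities": joint speeds; "tau": joint torques, N m; "tcp_pos": TCP position; "tcp_rot": TCP orientation; "force": force on the tool from outside, world axes, zero at the start; "torque": the same for the moment, N m; "finger_gap": finger opening in m; "grasp_force": force on a finger pad.
Only numpy, scipy, OpenCV 4.12 (cv2) and the standard library are available. Lean on these libraries where they do the work, as an engineer would, in place of code of your own. Each camera call takes 0.05 s, during which the arm holds its last target. There are 200 camera calls.

## Working session

There is one attempt and no reset: what is moved stays moved. The work goes in short steps, Python scripts to look and compute and a tool call to move; the robot and the scene stay as the last step left them, time stands still between calls to the robot, and variables do not carry over. Pictures are saved under pics/ and viewed, at most 10 in all, crops included, and the job is handed in when it is done.

Besides the shell and the picture viewer there is one more tool, called after "Call:" by a JSON object that holds its "method" and its "body", one argument or row to a line. move_arm: Moves the arm, as the interface text tells. Its arguments: {"type":"object","properties":{"increments":{"type":"array"},"squeeze":{"type":"number"}},"required":["increments"]}

```bash
mkdir -p pics
cat > h.py <<'E'
import numpy as np, cv2
from workcell import env
def grab(n):
    d=env.get_image(n); np.savez('last_'+n+'.npz',**d)
    return d
def pts(d):
    f=240/np.tan(np.radians(d['vertical_fov'])/2)
    v,u=np.mgrid[:480,:640]; z=d['range_z']
    P=np.stack([(u-d['cx'])*z/f,(v-d['cy'])*z/f,z],-1)
    M=np.array(d['cam_to_world']); W=P@M[:3,:3].T+M[:3,3]; W[z==0]=np.nan
    return W
def save(d,n): cv2.imwrite('pics/'+n+'.png',d['pixels'][:,:,::-1])
E
python3 - <<'E'
from h import *
s=env.read_state(); print({k:np.round(v,3) for k,v in s.items()}, env.tips_ahead)
for n in('scene','side'):
    d=grab(n); save(d,n+'0'); print(n,np.round(d['cam_to_world'],3),d['vertical_fov'])
E
```

```text
{'time_s': np.float64(0.0), 'joint_pos': array([ 1.249,  0.469, -0.049,  1.534,  0.024,  1.141, -0.082]), 'joint_velocities': array([-0.   , -0.001, -0.001, -0.001, -0.   , -0.   ,  0.001]), 'tau': array([ 1.0000e-03, -5.0797e+01, -8.0000e-02, -2.3615e+01, -6.1000e-02,
        3.8000e-02,  0.0000e+00]), 'tcp_pos': array([ 0.195, -0.646,  0.238]), 'tcp_rot': array([ 0.989,  0.146, -0.   , -0.001]), 'force': array([ 0.217,  0.904, -0.251]), 'torque': array([-0.006, -0.045, -0.009]), 'grasp_force': np.float64(0.0), 'finger_gap': np.float64(0.087)} 0.017
scene [[-0.618 -0.404  0.675 -0.016]
 [-0.786  0.293 -0.545  0.511]
 [ 0.022 -0.867 -0.498  0.507]
 [ 0.     0.     0.     1.   ]] 51.464747763721654
side [[-0.9   -0.226  0.373  0.24 ]
 [-0.436  0.501 -0.748  0.658]
 [-0.018 -0.835 -0.55   0.538]
 [ 0.     0.     0.     1.   ]] 50.699472336627004
```

View pics/scene0.png

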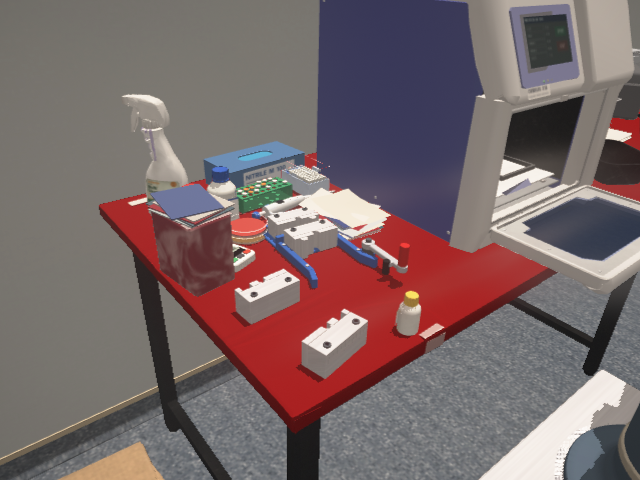

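View pics/side0.png

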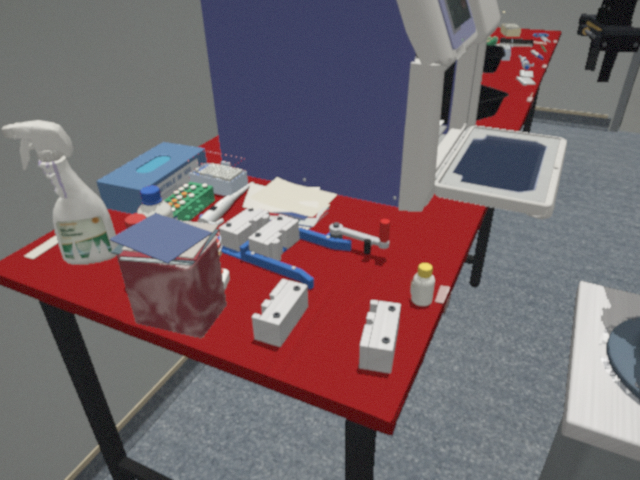

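The pictures show the fixture around px (300,230) in the scene view, the two loose halves at (268,295) and (335,343), the lever knob at (404,255) and the bottle at (410,315). Next I build a top-down map from the two depth images.

Run:
```python
from h import *
x0,y0,R=0.3,0.35,0.001 # image: up = +x, left=+y
W,H=750,600
img=np.zeros((H,W,3),np.uint8); zz=np.full((H,W),-1.)
allp=[]
for n in('scene','side'):
    d=dict(np.load('last_'+n+'.npz')); P=pts(d).reshape(-1,3); C=d['pixels'].reshape(-1,3)
    k=(P[:,2]>-.02)&(P[:,2]<.2); P=P[k];C=C[k]; allp.append(np.c_[P,C])
P=np.vstack(allp); np.save('cloud.npy',P)
print(np.nanmin(P[:,:3],0),np.nanmax(P[:,:3],0))
i=((0.95-P[:,0])/R).astype(int); j=((0.35-P[:,1])/R).astype(int)
o=np.argsort(P[:,2])
for q in o:
    if 0<=i[q]<H and 0<=j[q]<W: cv2.circle(img,(j[q],i[q]),1,[int(c) for c in P[q,5:2:-1]],-1)
for t in range(0,750,50): 
    cv2.putText(img,f'{.35-t/1000:.2f}',(t,10),0,.35,(0,255,0)); cv2.line(img,(t,12),(t,18),(0,255,0))
for t in range(0,600,50): cv2.putText(img,f'{.95-t/1000:.2f}',(0,t+4),0,.35,(0,255,0))
cv2.imwrite('pics/top.png',img)
```

```text
[-0.03713877 -3.25506876 -0.01999525] [1.16866302 0.45666909 0.19999855]
```

View pics/top.png

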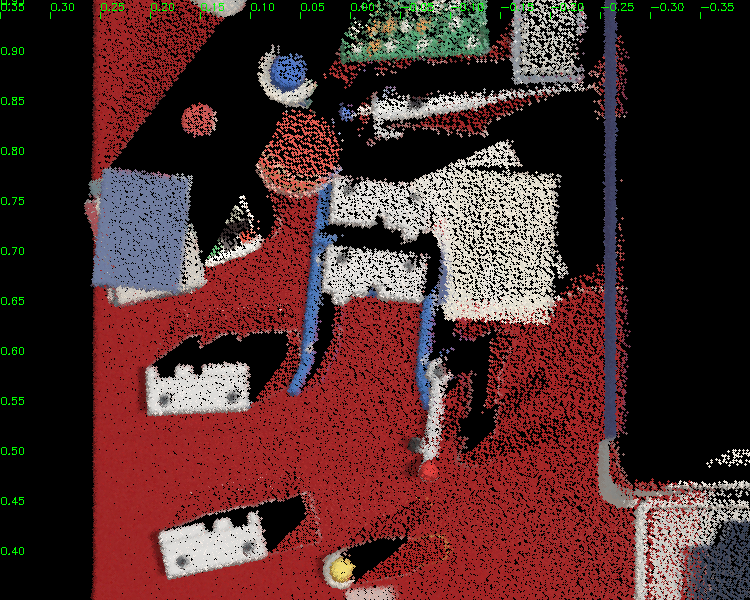

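Run:
```python
from h import *
P=np.load('cloud.npy'); rg=P[:,3:].astype(float)
grey=(rg.max(1)-rg.min(1)<45)
def rect(a,b,c,d,zl=.04,zh=.052):
    k=(P[:,0]>a)&(P[:,0]<b)&(P[:,1]>c)&(P[:,1]<d)&(P[:,2]>zl)&(P[:,2]<zh); Q=P[k,:3]
    r=cv2.minAreaRect((Q[:,:2]*1000).astype(np.float32)); print(len(Q),r,cv2.boxPoints(r).round().tolist(),np.median(Q[:,2])); return Q
A=rect(.52,.60,.09,.22); B=rect(.36,.46,.08,.21); F=rect(.62,.72,-.1,.05)
rect(.72,.79,-.1,.05)
k=(P[:,3]>150)&(P[:,4]<70)&(P[:,2]>.04)&(P[:,2]<.09)&(abs(P[:,0]-.48)<.05)&(abs(P[:,1]+.08)<.05)
print('knob',P[k,:3].mean(0),P[k,:3].min(0),P[k,:3].max(0))
k=(P[:,2]>.06)&(P[:,2]<.075)&(abs(P[:,0]-.38)<.05)&(abs(P[:,1]-.01)<.05);print('bottle',P[k,:3].mean(0))
# cheeks blue
k=(P[:,5]>120)&(P[:,3]<90)&(P[:,2]>.012)&(P[:,2]<.03)&(P[:,0]>.5)&(P[:,0]<.8)&(abs(P[:,1])<.15); Q=P[k]
for lo in np.arange(.53,.8,.02):
    q=Q[(Q[:,0]>lo)&(Q[:,0]<lo+.02)]
    for s,nm in((q[:,1]>-.03,'L'),(q[:,1]<-.03,'R')):
        if s.sum()>5: print(nm,round(lo,2),np.percentile(q[s,1],[5,50,95]).round(4))
# enlarged views
ims=[]
for cl,(cx,cy) in (('A',(.563,.153)),('B',(.41,.135)),('F',(.66,-.035))):
    im=np.zeros((260,400,3),np.uint8)
    k=(abs(P[:,0]-cx)<.045)&(abs(P[:,1]-cy)<.068); q=P[k]; q=q[np.argsort(q[:,2])]
    for p in q: cv2.circle(im,(int(200-(p[1]-cy)*3000),int(130-(p[0]-cx)*3000)),2,[int(min(255,max(0,p[2]*5000)))]*2+[int(p[3])] ,-1)
    ims.append(im)
d=dict(np.load('last_scene.npz'))['pixels'][190:290,235:385,::-1]
ims.append(cv2.resize(d,(400,260)))
cv2.imwrite('pics/z.png',np.vstack([np.hstack(ims[:2]),np.hstack(ims[2:])]))
```

```text
2312 ((561.3466186523438, 151.2892608642578), (49.11958694458008, 103.19197845458984), 2.990382194519043) [[534.0, 202.0], [540.0, 98.0], [589.0, 101.0], [583.0, 204.0]] 0.04512758926115973
2954 ((405.2923278808594, 136.03427124023438), (47.170692443847656, 104.72412872314453), 12.210224151611328) [[371.0, 182.0], [393.0, 80.0], [439.0, 90.0], [417.0, 192.0]] 0.044897630299783886
1670 ((677.1582641601562, -36.54026794433594), (127.95819854736328, 87.66194152832031), 88.65337371826172) [[632.0, -99.0], [719.0, -102.0], [722.0, 26.0], [635.0, 28.0]] 0.04424631268184237
1494 ((752.0914306640625, -39.98986053466797), (64.25239562988281, 119.79717254638672), 0.18344968557357788) [[720.0, 20.0], [720.0, -100.0], [784.0, -100.0], [784.0, 20.0]] 0.04548167327475067
knob [ 0.47893597 -0.0793937   0.07893573] [ 0.47037145 -0.08701945  0.04199581] [ 0.48860368 -0.072074    0.08248752]
bottle [0.37916083 0.0098042  0.0661237 ]
R 0.53 [-0.0799 -0.0768 -0.0752]
L 0.55 [0.0504 0.0552 0.0592]
R 0.55 [-0.0791 -0.0751 -0.0701]
L 0.57 [0.0418 0.0476 0.0536]
R 0.57 [-0.0786 -0.0722 -0.0686]
L 0.59 [0.0403 0.0446 0.0468]
R 0.59 [-0.079  -0.0724 -0.0697]
L 0.61 [0.0361 0.0415 0.0444]
R 0.61 [-0.0789 -0.0749 -0.0717]
L 0.63 [0.0343 0.0396 0.0432]
R 0.63 [-0.0805 -0.0766 -0.0736]
L 0.65 [0.0311 0.0366 0.0405]
R 0.65 [-0.0851 -0.08   -0.0767]
L 0.67 [0.0294 0.0343 0.038 ]
L 0.69 [0.0233 0.0325 0.0363]
L 0.71 [0.0248 0.0328 0.0343]
```

View pics/z.png

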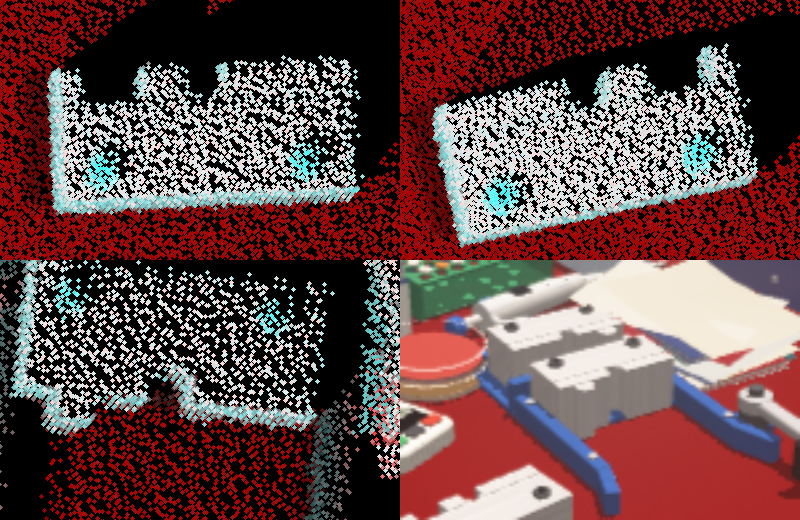

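The fixed half has its tongue on the left (px ~(65,425) in the enlargement), so the far loose half (centre ≈ 0.561, 0.152) with its groove on the left belongs to it. I'll fit poses and check clearance on the way.

```bash
cat >> h.py <<'E'
from scipy.optimize import least_squares
def tooldelta(target,psi_t):
    from scipy.spatial.transform import Rotation as R
    s=env.read_state(); M=R.from_quat(s['tcp_rot']).as_matrix()
    psi=np.arctan2(M[1,0],M[0,0]); d=M.T@(np.array(target)-s['tcp_pos'])
    print('t',s['time_s'].round(2),'tcp',s['tcp_pos'].round(4),'psi',round(psi,4),'tool delta',d.round(4),'az',round(-(psi_t-psi),4),'F',s['force'].round(1),'q',s['joint_pos'].round(2))
E
python3 - <<'E'
from h import *
P=np.load('cloud.npy')
def fit(cx,cy,yaw,kind):
    # rectangle fit: trimmed top points; edges via robust side points
    k=(np.hypot(P[:,0]-cx,P[:,1]-cy)<.09)&(P[:,2]>.041)&(P[:,2]<.048); Q=P[k,:2]
    for _ in range(6):
        c,s=np.cos(yaw),np.sin(yaw); L=(Q-[cx,cy])@np.array([[c,-s],[s,c]])
        L_=L[(abs(L[:,0])<.035)&(abs(L[:,1])<.06)]
        # front (robot-side) edge per 8mm bin
        b=np.arange(-.046,.047,.004); e=[]
        for t in b:
            m=L_[abs(L_[:,1]-t)<.002,0]
            if len(m)>4: e.append((t,np.percentile(m,3)))
        e=np.array(e)
        if kind=='F': e=e[(abs(e[:,0])>.008)&(abs(e[:,0]-.031)>.010)]
        p=np.polyfit(e[:,0],e[:,1],1)
        ends=np.percentile(L_[:,1],[.5,99.5])
        dx=p[1]+.0225; dy=ends.mean()
        cx,cy=np.array([cx,cy])+[c*dx-s*dy,s*dx+c*dy]; yaw-=np.arctan(p[0])
    return cx,cy,yaw,np.ptp(ends)
print('A',np.round(fit(.561,.152,.055,'A'),4)); f=fit(.677,-.025,-.1,'F'); print('F',np.round(f,4))
c,s=np.cos(f[2]),np.sin(f[2])
print('seat',f[0]-.0225*c,f[1]-.0225*s)
sx,sy=f[0]-.0225*c,f[1]-.0225*s
k=np.array([-.168,-.075]); print('knob pred',sx+c*k[0]-s*k[1],sy+s*k[0]+c*k[1])
d=[]
for n in('scene','side'):
    w=pts(dict(np.load(f'last_{n}.npz'))).reshape(-1,3); d.append(w[w[:,2]>.04])
w=np.vstack(d)
for y in np.arange(-.7,-.1,.05):
    q=w[(abs(w[:,1]-y)<.025)&(w[:,0]>.2)&(w[:,2]<.6)]
    if len(q): print(round(y,2),'minx',q[:,0].min().round(3),'z there',q[q[:,0].argmin(),2].round(3),'minx z>.2', q[q[:,2]>.2][:,0].min() if (q[:,2]>.2).any() else None)
tooldelta([.561,.152,.24],1.626)
E
```

```text
A [0.5622 0.152  0.0506 0.0997]
F [ 0.6768 -0.0254 -0.1035  0.0995]
seat 0.6544561938908744 -0.023037021747473782
knob pred 0.47960617390867166 -0.0802774839418281
-0.7 minx 0.2 z there 0.242 minx z>.2 0.20015663133105555
-0.65 minx 0.209 z there 0.319 minx z>.2 0.20873252441763807
-0.6 minx 0.2 z there 0.359 minx z>.2 0.20000057465398535
-0.55 minx 0.2 z there 0.313 minx z>.2 0.20012674367468833
-0.5 minx 0.216 z there 0.052 minx z>.2 0.4193072993569481
-0.45 minx 0.216 z there 0.052 minx z>.2 0.43587834592737545
-0.4 minx 0.214 z there 0.05 minx z>.2 0.43540279065011384
-0.35 minx 0.214 z there 0.051 minx z>.2 0.433507366999158
-0.3 minx 0.214 z there 0.049 minx z>.2 0.4339030101376551
-0.25 minx 0.437 z there 0.317 minx z>.2 0.43685344034121976
-0.2 minx 0.626 z there 0.043 minx z>.2 1.152329191056817
-0.15 minx 0.627 z there 0.042 minx z>.2 1.1517257973666992Traceback (most recent call last):
  File "<stdin>", line 33, in <module>
  File "h.py", line 18, in tooldelta
    print('t',s['time_s'].round(2),'tcp',s['tcp_pos'].round(4),'psi',round(psi,4),'tool delta',d.round(4),'az',round(-(psi_t-psi),4),'F',s['force'].round(1),'q',s['joint_pos'].round(2))
              ^^^^^^^^^^^^^^^^^
AttributeError: 'float' object has no attribute 'round'
```

Call:
{"method": "move_arm", "body": {
  "increments": [
    {"fingers": 1, "az": 0.146},
    {"fingers": 1, "az": 0.146},
    {"fingers": 1, "x": 0.013, "y": -0.0395},
    {"fingers": 1, "x": 0.013, "y": -0.0395},
    {"fingers": 1, "x": 0.013, "y": -0.0395},
    {"fingers": 1, "x": 0.013, "y": -0.0395},
    {"fingers": 1, "x": 0.013, "y": -0.0395},
    {"fingers": 1, "x": 0.013, "y": -0.0395},
    {"fingers": 1, "x": 0.013, "y": -0.0395},
    {"fingers": 1, "x": 0.013, "y": -0.0395}
  ]
}}

```text
$.increments[0]: bad value
```

```bash
sed -i "s/s\['time_s'\].round(2)/round(float(s['time_s']),2)/" h.py; python3 -c "
from h import *
tooldelta([.42,-.1,.24],1.626)"
```

```text
t 0.1 tcp [ 0.1947 -0.6458  0.2386] psi 0.2928 tool delta [ 0.3733 -0.4575 -0.0006] az -1.3332 F [-0.3  0.4 -0.7] q [ 1.25  0.47 -0.05  1.53  0.02  1.14 -0.08]
```

Call:
{"method": "move_arm", "body": {
  "increments": [
    {"fingers": 1.0, "x": 0.0, "y": 0.0, "z": 0.0, "ax": 0.0, "ay": 0.0, "az": 0.146},
    {"fingers": 1.0, "x": 0.0, "y": 0.0, "z": 0.0, "ax": 0.0, "ay": 0.0, "az": 0.146},
    {"fingers": 1.0, "x": 0.013, "y": -0.0395, "z": 0.0, "ax": 0.0, "ay": 0.0, "az": 0.0},
    {"fingers": 1.0, "x": 0.013, "y": -0.0395, "z": 0.0, "ax": 0.0, "ay": 0.0, "az": 0.0},
    {"fingers": 1.0, "x": 0.013, "y": -0.0395, "z": 0.0, "ax": 0.0, "ay": 0.0, "az": 0.0},
    {"fingers": 1.0, "x": 0.013, "y": -0.0395, "z": 0.0, "ax": 0.0, "ay": 0.0, "az": 0.0},
    {"fingers": 1.0, "x": 0.013, "y": -0.0395, "z": 0.0, "ax": 0.0, "ay": 0.0, "az": 0.0},
    {"fingers": 1.0, "x": 0.013, "y": -0.0395, "z": 0.0, "ax": 0.0, "ay": 0.0, "az": 0.0},
    {"fingers": 1.0, "x": 0.013, "y": -0.0395, "z": 0.0, "ax": 0.0, "ay": 0.0, "az": 0.0},
    {"fingers": 1.0, "x": 0.013, "y": -0.0395, "z": 0.0, "ax": 0.0, "ay": 0.0, "az": 0.0}
  ]
}}

```text
time_s: 1.1
tcp_pos: [0.2987, -0.3283, 0.2393]
tcp_rot: [1.0, 0.0, -0.0, -0.0]
force: [0.8, 0.7, 0.3]
finger_gap: 0.087
grasp_force: 0.0
```

Call:
{"method": "move_arm", "body": {
  "increments": [
    {"fingers": 1.0, "x": 0.023, "y": -0.039, "z": 0.0, "ax": 0.0, "ay": 0.0, "az": 0.0},
    {"fingers": 1.0, "x": 0.023, "y": -0.039, "z": 0.0, "ax": 0.0, "ay": 0.0, "az": 0.0},
    {"fingers": 1.0, "x": 0.019, "y": -0.038, "z": 0.0, "ax": 0.0, "ay": 0.0, "az": 0.0},
    {"fingers": 1.0, "x": 0.019, "y": -0.038, "z": 0.0, "ax": 0.0, "ay": 0.0, "az": 0.0},
    {"fingers": 1.0, "x": 0.019, "y": -0.038, "z": 0.0, "ax": 0.0, "ay": 0.0, "az": 0.0},
    {"fingers": 1.0, "x": 0.019, "y": -0.038, "z": 0.0, "ax": 0.0, "ay": 0.0, "az": 0.0},
    {"fingers": 1.0, "x": 0.023, "y": -0.042, "z": 0.0, "ax": 0.0, "ay": 0.0, "az": 0.0},
    {"fingers": 1.0, "x": 0.023, "y": -0.042, "z": 0.0, "ax": 0.0, "ay": 0.0, "az": 0.0},
    {"fingers": 1.0, "x": 0.023, "y": -0.042, "z": 0.0, "ax": 0.0, "ay": 0.0, "az": 0.0},
    {"fingers": 1.0, "x": 0.023, "y": -0.042, "z": 0.0, "ax": 0.0, "ay": 0.0, "az": 0.0}
  ]
}}

```text
time_s: 2.1
tcp_pos: [0.5127, 0.0695, 0.2393]
tcp_rot: [1.0, 0.0, -0.0, 0.0]
force: [0.6, -0.2, -0.1]
finger_gap: 0.0871
grasp_force: 0.0
```

Call:
{"method": "move_arm", "body": {
  "increments": [
    {"fingers": 1.0, "x": 0.023, "y": -0.042, "z": 0.0, "ax": 0.0, "ay": 0.0, "az": 0.0},
    {"fingers": 1.0, "x": 0.023, "y": -0.042, "z": 0.0, "ax": 0.0, "ay": 0.0, "az": 0.0},
    {"fingers": 1.0, "x": 0.0, "y": 0.0, "z": 0.0, "ax": 0.0, "ay": 0.0, "az": -0.147},
    {"fingers": 1.0, "x": 0.0, "y": 0.0, "z": 0.0, "ax": 0.0, "ay": 0.0, "az": -0.147},
    {"fingers": 1.0, "x": 0.0, "y": 0.0, "z": 0.0, "ax": 0.0, "ay": 0.0, "az": -0.147},
    {"fingers": 1.0, "x": 0.0, "y": 0.0, "z": 0.0, "ax": 0.0, "ay": 0.0, "az": -0.147},
    {"fingers": 1.0, "x": 0.0, "y": 0.0, "z": 0.0, "ax": 0.0, "ay": 0.0, "az": -0.147},
    {"fingers": 1.0, "x": 0.0, "y": 0.0, "z": 0.0, "ax": 0.0, "ay": 0.0, "az": -0.147},
    {"fingers": 1.0, "x": 0.0, "y": 0.0, "z": 0.0, "ax": 0.0, "ay": 0.0, "az": -0.147},
    {"fingers": 1.0, "x": 0.0, "y": 0.0, "z": 0.0, "ax": 0.0, "ay": 0.0, "az": -0.147}
  ]
}}

```text
time_s: 3.1
tcp_pos: [0.558, 0.1518, 0.2391]
tcp_rot: [0.83, 0.557, -0.0, -0.0]
force: [-0.4, 0.5, -0.2]
finger_gap: 0.0867
grasp_force: 0.0
```

Call:
{"method": "move_arm", "body": {
  "increments": [
    {"fingers": 1.0, "x": 0.0, "y": 0.0, "z": 0.0, "ax": 0.0, "ay": 0.0, "az": -0.147},
    {"fingers": 1.0, "x": 0.0, "y": 0.0, "z": 0.0, "ax": 0.0, "ay": 0.0, "az": -0.147},
    {"fingers": 1.0, "x": 0.0, "y": 0.0, "z": 0.0, "ax": 0.0, "ay": 0.0, "az": -0.147},
    {"fingers": 1.0, "x": 0.0, "y": 0.0, "z": 0.0, "ax": 0.0, "ay": 0.0, "az": 0.0}
  ]
}}

```text
time_s: 3.5
tcp_pos: [0.558, 0.1516, 0.2389]
tcp_rot: [0.69, 0.723, -0.0, -0.001]
force: [-0.1, -0.5, 0.2]
finger_gap: 0.0868
grasp_force: 0.0
```

Run:
```python
from h import *
d=grab('wrist'); save(d,'w1')
W=pts(d).reshape(-1,3); k=(W[:,2]>.040)&(W[:,2]<.052)&(np.hypot(W[:,0]-.562,W[:,1]-.152)<.07)
r=cv2.minAreaRect((W[k,:2]*1000).astype(np.float32)); print(k.sum(),r)
tooldelta([.562,.152,.24],1.621)
```

```text
3711 ((562.5562744140625, 150.76321411132812), (45.10707092285156, 99.55069732666016), 2.4565675258636475)
t 3.55 tcp [0.5581 0.1517 0.239 ] psi 1.6146 tool delta [ 0.0001  0.0039 -0.001 ] az -0.0064 F [ 0.5 -0.3 -0.4] q [ 0.33  0.45 -0.89  1.73  0.38  1.14 -0.64]
```

View pics/w1.png

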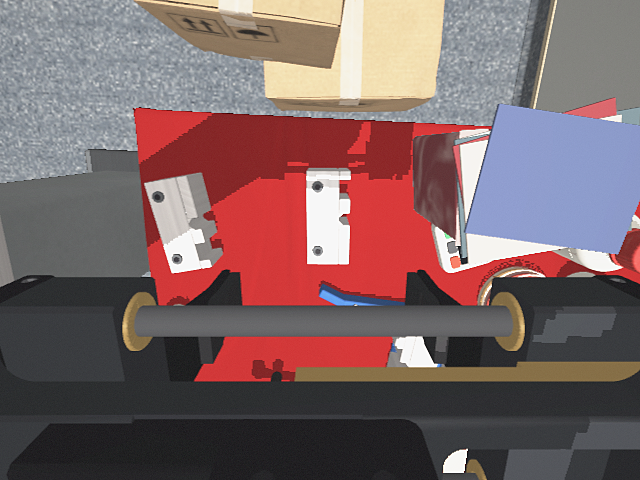

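The wrist view shows the wanted half centred at px (328,216) with its groove at the top (left), agreeing with the earlier fit, and the tall box at upper right. I'll check clearance to the box before descending.

Run:
```python
from h import *
d=dict(np.load('last_wrist.npz')); print(np.round(d['cam_to_world'],3))
w=np.vstack([pts(dict(np.load(f'last_{n}.npz'))).reshape(-1,3) for n in('scene','side','wrist')])
q=w[(w[:,2]>.07)&(w[:,2]<.2)&(w[:,0]>.6)&(w[:,0]<.8)&(w[:,1]>.1)&(w[:,1]<.3)]
print(len(q),q.min(0),q.max(0),np.percentile(q,1,axis=0)); print('miny for x<.67',q[q[:,0]<.675][:,1].min())
```

```text
[[ 0.999  0.045  0.011  0.554]
 [ 0.046 -0.962 -0.269  0.225]
 [-0.001  0.269 -0.963  0.385]
 [ 0.     0.     0.     1.   ]]
40757 [0.64314028 0.14379124 0.07001161] [0.78695092 0.26499722 0.15668853] [0.64903706 0.15231201 0.0735067 ]
miny for x<.67 0.14379123570528118
```

The box (x ≥ 0.645, up to z 0.157) would block the gripper body in a depth-wise grasp here. So I first hook the half's front with the narrow side of the hand and draw it about 40 mm towards the robot.

Call:
{"method": "move_arm", "body": {
  "increments": [
    {"fingers": -0.72, "x": 0.0, "y": 0.0, "z": 0.0, "ax": 0.0, "ay": 0.0, "az": 0.1423},
    {"fingers": -0.72, "x": 0.0, "y": 0.0, "z": 0.0, "ax": 0.0, "ay": 0.0, "az": 0.1423},
    {"fingers": -0.72, "x": 0.0, "y": 0.0, "z": 0.0, "ax": 0.0, "ay": 0.0, "az": 0.1423},
    {"fingers": -0.72, "x": 0.0, "y": 0.0, "z": 0.0, "ax": 0.0, "ay": 0.0, "az": 0.1423},
    {"fingers": -0.72, "x": 0.0, "y": 0.0, "z": 0.0, "ax": 0.0, "ay": 0.0, "az": 0.1423},
    {"fingers": -0.72, "x": 0.0, "y": 0.0, "z": 0.0, "ax": 0.0, "ay": 0.0, "az": 0.1423},
    {"fingers": -0.72, "x": 0.0, "y": 0.0, "z": 0.0, "ax": 0.0, "ay": 0.0, "az": 0.1423},
    {"fingers": -0.72, "x": 0.0, "y": 0.0, "z": 0.0, "ax": 0.0, "ay": 0.0, "az": 0.1423},
    {"fingers": -0.72, "x": 0.0, "y": 0.0, "z": 0.0, "ax": 0.0, "ay": 0.0, "az": 0.1423},
    {"fingers": -0.72, "x": 0.0, "y": 0.0, "z": 0.0, "ax": 0.0, "ay": 0.0, "az": 0.1423}
  ]
}}

```text
time_s: 4.55
tcp_pos: [0.5581, 0.152, 0.2395]
tcp_rot: [0.996, 0.093, 0.0, 0.0]
force: [0.4, -0.9, -0.3]
finger_gap: 0.0165
grasp_force: 0.0
```

Call:
{"method": "move_arm", "body": {
  "increments": [
    {"fingers": -0.72, "x": 0.0, "y": 0.0, "z": 0.0, "ax": 0.0, "ay": 0.0, "az": 0.1423},
    {"fingers": -0.72, "x": 0.04, "y": 0.001, "z": 0.0, "ax": 0.0, "ay": 0.0, "az": 0.0},
    {"fingers": -0.72, "x": 0.0, "y": 0.0, "z": 0.04, "ax": 0.0, "ay": 0.0, "az": 0.0},
    {"fingers": -0.72, "x": 0.0, "y": 0.0, "z": 0.04, "ax": 0.0, "ay": 0.0, "az": 0.0},
    {"fingers": -0.72, "x": 0.0, "y": 0.0, "z": 0.0, "ax": 0.0, "ay": 0.0, "az": 0.0},
    {"fingers": -0.72, "x": 0.0, "y": 0.0, "z": 0.0, "ax": 0.0, "ay": 0.0, "az": 0.0}
  ]
}}

```text
time_s: 5.15
tcp_pos: [0.5981, 0.1533, 0.1598]
tcp_rot: [1.0, 0.026, -0.0, 0.0]
force: [-0.5, 0.2, 1.1]
finger_gap: 0.0125
grasp_force: 0.0
```

Run:
```python
from h import *
tooldelta([.598,.1525,.030],.05)
```

```text
t 5.15 tcp [0.5981 0.1533 0.1598] psi 0.0513 tool delta [-1.000e-04  8.000e-04  1.298e-01] az 0.0013 F [-0.5  0.2  1.1] q [ 0.05  0.51 -0.51  1.74  0.29  0.98 -2.09]
```

The wrist camera sits on the far side and would come down near the box, so I turn the hand half a turn first.

Call:
{"method": "move_arm", "body": {
  "increments": [
    {"fingers": -0.72, "x": 0.0, "y": 0.0, "z": 0.0, "ax": 0.0, "ay": 0.0, "az": -0.1428},
    {"fingers": -0.72, "x": 0.0, "y": 0.0, "z": 0.0, "ax": 0.0, "ay": 0.0, "az": -0.1428},
    {"fingers": -0.72, "x": 0.0, "y": 0.0, "z": 0.0, "ax": 0.0, "ay": 0.0, "az": -0.1428},
    {"fingers": -0.72, "x": 0.0, "y": 0.0, "z": 0.0, "ax": 0.0, "ay": 0.0, "az": -0.1428},
    {"fingers": -0.72, "x": 0.0, "y": 0.0, "z": 0.0, "ax": 0.0, "ay": 0.0, "az": -0.1428},
    {"fingers": -0.72, "x": 0.0, "y": 0.0, "z": 0.0, "ax": 0.0, "ay": 0.0, "az": -0.1428},
    {"fingers": -0.72, "x": 0.0, "y": 0.0, "z": 0.0, "ax": 0.0, "ay": 0.0, "az": -0.1428},
    {"fingers": -0.72, "x": 0.0, "y": 0.0, "z": 0.0, "ax": 0.0, "ay": 0.0, "az": -0.1428},
    {"fingers": -0.72, "x": 0.0, "y": 0.0, "z": 0.0, "ax": 0.0, "ay": 0.0, "az": -0.1428},
    {"fingers": -0.72, "x": 0.0, "y": 0.0, "z": 0.0, "ax": 0.0, "ay": 0.0, "az": -0.1428}
  ]
}}

```text
time_s: 6.15
tcp_pos: [0.5999, 0.1535, 0.1629]
tcp_rot: [0.737, 0.676, 0.002, 0.002]
force: [0.4, -0.2, -0.1]
finger_gap: 0.012
grasp_force: 0.0
```

Call:
{"method": "move_arm", "body": {
  "increments": [
    {"fingers": -0.72, "x": 0.0, "y": 0.0, "z": 0.0, "ax": 0.0, "ay": 0.0, "az": -0.1428},
    {"fingers": -0.72, "x": 0.0, "y": 0.0, "z": 0.0, "ax": 0.0, "ay": 0.0, "az": -0.1428},
    {"fingers": -0.72, "x": 0.0, "y": 0.0, "z": 0.0, "ax": 0.0, "ay": 0.0, "az": -0.1428},
    {"fingers": -0.72, "x": 0.0, "y": 0.0, "z": 0.0, "ax": 0.0, "ay": 0.0, "az": -0.1428},
    {"fingers": -0.72, "x": 0.0, "y": 0.0, "z": 0.0, "ax": 0.0, "ay": 0.0, "az": -0.1428},
    {"fingers": -0.72, "x": 0.0, "y": 0.0, "z": 0.0, "ax": 0.0, "ay": 0.0, "az": -0.1428},
    {"fingers": -0.72, "x": 0.0, "y": 0.0, "z": 0.0, "ax": 0.0, "ay": 0.0, "az": -0.1428},
    {"fingers": -0.72, "x": 0.0, "y": 0.0, "z": 0.0, "ax": 0.0, "ay": 0.0, "az": -0.1428},
    {"fingers": -0.72, "x": 0.0, "y": 0.0, "z": 0.0, "ax": 0.0, "ay": 0.0, "az": -0.1428},
    {"fingers": -0.72, "x": 0.0, "y": 0.0, "z": 0.0, "ax": 0.0, "ay": 0.0, "az": -0.1428}
  ]
}}

```text
time_s: 7.15
tcp_pos: [0.5999, 0.153, 0.1625]
tcp_rot: [0.115, 0.993, 0.0, 0.002]
force: [-0.7, 0.2, 0.3]
finger_gap: 0.0124
grasp_force: 0.0
```

Call:
{"method": "move_arm", "body": {
  "increments": [
    {"fingers": -0.72, "x": 0.0, "y": 0.0, "z": 0.0, "ax": 0.0, "ay": 0.0, "az": -0.1428},
    {"fingers": -0.72, "x": 0.0, "y": 0.0, "z": 0.0, "ax": 0.0, "ay": 0.0, "az": -0.1428},
    {"fingers": -0.72, "x": 0.0, "y": 0.0, "z": 0.035, "ax": 0.0, "ay": 0.0, "az": 0.0},
    {"fingers": -0.72, "x": 0.0, "y": 0.0, "z": 0.035, "ax": 0.0, "ay": 0.0, "az": 0.0},
    {"fingers": -0.72, "x": 0.0, "y": 0.0, "z": 0.02, "ax": 0.0, "ay": 0.0, "az": 0.0},
    {"fingers": -0.72, "x": 0.0, "y": 0.0, "z": 0.02, "ax": 0.0, "ay": 0.0, "az": 0.0},
    {"fingers": -0.72, "x": 0.0, "y": 0.0, "z": 0.02, "ax": 0.0, "ay": 0.0, "az": 0.0},
    {"fingers": -0.72, "x": 0.0, "y": 0.0, "z": 0.0, "ax": 0.0, "ay": 0.0, "az": 0.0}
  ]
}}

```text
time_s: 7.95
tcp_pos: [0.5974, 0.1522, 0.0274]
tcp_rot: [-0.026, 1.0, -0.001, -0.001]
force: [-0.3, -0.7, -0.0]
finger_gap: 0.0119
grasp_force: 0.0
```

Call:
{"method": "move_arm", "body": {
  "increments": [
    {"fingers": -0.72, "x": 0.006, "y": 0.0, "z": 0.0, "ax": 0.0, "ay": 0.0, "az": 0.0},
    {"fingers": -0.72, "x": 0.006, "y": 0.0, "z": 0.0, "ax": 0.0, "ay": 0.0, "az": 0.0},
    {"fingers": -0.72, "x": 0.006, "y": 0.0, "z": 0.0, "ax": 0.0, "ay": 0.0, "az": 0.0},
    {"fingers": -0.72, "x": 0.006, "y": 0.0, "z": 0.0, "ax": 0.0, "ay": 0.0, "az": 0.0},
    {"fingers": -0.72, "x": 0.006, "y": 0.0, "z": 0.0, "ax": 0.0, "ay": 0.0, "az": 0.0},
    {"fingers": -0.72, "x": 0.006, "y": 0.0, "z": 0.0, "ax": 0.0, "ay": 0.0, "az": 0.0},
    {"fingers": -0.72, "x": 0.006, "y": 0.0, "z": 0.0, "ax": 0.0, "ay": 0.0, "az": 0.0},
    {"fingers": -0.72, "x": 0.0, "y": 0.0, "z": 0.0, "ax": 0.0, "ay": 0.0, "az": 0.0},
    {"fingers": -0.72, "x": -0.004, "y": 0.0, "z": 0.0, "ax": 0.0, "ay": 0.0, "az": 0.0},
    {"fingers": -0.72, "x": 0.0, "y": 0.0, "z": -0.03, "ax": 0.0, "ay": 0.0, "az": 0.0}
  ]
}}

```text
time_s: 8.95
tcp_pos: [0.5583, 0.1492, 0.0562]
tcp_rot: [-0.026, 1.0, -0.001, -0.004]
force: [0.9, -0.5, -0.2]
finger_gap: 0.0122
grasp_force: 0.0
```

Call:
{"method": "move_arm", "body": {
  "increments": [
    {"fingers": 1.0, "x": 0.01, "y": 0.0, "z": -0.045, "ax": 0.0, "ay": 0.0, "az": 0.0},
    {"fingers": 1.0, "x": 0.02, "y": 0.0, "z": -0.045, "ax": 0.0, "ay": 0.0, "az": 0.14},
    {"fingers": 1.0, "x": 0.0, "y": 0.0, "z": -0.03, "ax": 0.0, "ay": 0.0, "az": 0.145},
    {"fingers": 1.0, "x": 0.0, "y": 0.0, "z": 0.0, "ax": 0.0, "ay": 0.0, "az": 0.145},
    {"fingers": 1.0, "x": 0.0, "y": 0.0, "z": 0.0, "ax": 0.0, "ay": 0.0, "az": 0.145},
    {"fingers": 1.0, "x": 0.0, "y": 0.0, "z": 0.0, "ax": 0.0, "ay": 0.0, "az": 0.145},
    {"fingers": 1.0, "x": 0.0, "y": 0.0, "z": 0.0, "ax": 0.0, "ay": 0.0, "az": 0.145},
    {"fingers": 1.0, "x": 0.0, "y": 0.0, "z": 0.0, "ax": 0.0, "ay": 0.0, "az": 0.145},
    {"fingers": 1.0, "x": 0.0, "y": 0.0, "z": 0.0, "ax": 0.0, "ay": 0.0, "az": 0.145},
    {"fingers": 1.0, "x": 0.0, "y": 0.0, "z": 0.0, "ax": 0.0, "ay": 0.0, "az": 0.145}
  ]
}}

```text
time_s: 9.95
tcp_pos: [0.5299, 0.1495, 0.1791]
tcp_rot: [0.587, 0.81, -0.0, -0.001]
force: [-1.4, 1.2, -0.3]
finger_gap: 0.0829
grasp_force: 0.0
```

Call:
{"method": "move_arm", "body": {
  "increments": [
    {"fingers": 1.0, "x": 0.0, "y": 0.0, "z": 0.0, "ax": 0.0, "ay": 0.0, "az": 0.145},
    {"fingers": 1.0, "x": 0.0, "y": 0.0, "z": 0.0, "ax": 0.0, "ay": 0.0, "az": 0.125},
    {"fingers": 1.0, "x": 0.0, "y": 0.0, "z": 0.0, "ax": 0.0, "ay": 0.0, "az": 0.0}
  ]
}}

```text
time_s: 10.25
tcp_pos: [0.53, 0.1496, 0.1794]
tcp_rot: [0.688, 0.726, -0.001, 0.0]
force: [0.7, -0.1, 0.0]
finger_gap: 0.0867
grasp_force: 0.0
```

Run:
```python
from h import *
d=grab('wrist')
W=pts(d).reshape(-1,3); k=(W[:,2]>.040)&(W[:,2]<.052)&(np.hypot(W[:,0]-.523,W[:,1]-.152)<.075)
r=cv2.minAreaRect((W[k,:2]*1000).astype(np.float32)); print(k.sum(),r,cv2.boxPoints(r).round(1).tolist())
c=np.array(r[0])/1000
tooldelta([c[0],c[1],.028],np.pi/2+np.radians(r[2]))
```

```text
5289 ((520.8002319335938, 148.39645385742188), (45.174583435058594, 99.37433624267578), 3.048637628555298) [[495.6000061035156, 196.8000030517578], [500.8999938964844, 97.5999984741211], [546.0, 100.0], [540.7000122070312, 199.1999969482422]]
t 10.3 tcp [0.53   0.1496 0.1793] psi 1.6269 tool delta [-0.0006 -0.0092  0.1513] az 0.0029 F [ 0.3 -0.4 -0.4] q [ 0.36  0.5  -0.94  1.86  0.47  1.03 -0.72]
```

Call:
{"method": "move_arm", "body": {
  "increments": [
    {"fingers": 1.0, "x": -0.001, "y": -0.009, "z": 0.0, "ax": 0.0, "ay": 0.0, "az": 0.0},
    {"fingers": 1.0, "x": 0.0, "y": 0.0, "z": 0.04, "ax": 0.0, "ay": 0.0, "az": 0.0},
    {"fingers": 1.0, "x": 0.0, "y": 0.0, "z": 0.04, "ax": 0.0, "ay": 0.0, "az": 0.0},
    {"fingers": 1.0, "x": 0.0, "y": 0.0, "z": 0.036, "ax": 0.0, "ay": 0.0, "az": 0.0},
    {"fingers": 1.0, "x": 0.0, "y": 0.0, "z": 0.035, "ax": 0.0, "ay": 0.0, "az": 0.0},
    {"fingers": -1.0, "x": 0.0, "y": 0.0, "z": 0.0, "ax": 0.0, "ay": 0.0, "az": 0.0},
    {"fingers": -1.0, "x": 0.0, "y": 0.0, "z": 0.0, "ax": 0.0, "ay": 0.0, "az": 0.0},
    {"fingers": -1.0, "x": 0.0, "y": 0.0, "z": 0.0, "ax": 0.0, "ay": 0.0, "az": 0.0},
    {"fingers": -1.0, "x": 0.0, "y": 0.0, "z": 0.0, "ax": 0.0, "ay": 0.0, "az": 0.0},
    {"fingers": -1.0, "x": 0.0, "y": 0.0, "z": 0.0, "ax": 0.0, "ay": 0.0, "az": 0.0}
  ],
  "squeeze": 25
}}

```text
time_s: 11.3
tcp_pos: [0.5223, 0.1482, 0.03]
tcp_rot: [0.688, 0.726, 0.001, 0.001]
force: [0.4, 0.4, 0.4]
finger_gap: 0.0549
grasp_force: 0.0
```

Run:
```python
from h import *
s=env.read_state(); print(s['finger_gap'],s['grasp_force'])
yaw=-.1035; c,sn=np.cos(yaw),np.sin(yaw)
p=np.array([.6545,-.023])+np.array([[c,-sn],[sn,c]])@[-.105,0]; print(p)
tooldelta([p[0],p[1],.10],np.pi/2+yaw)
```

```text
0.05494746970431729 0.0
[ 0.55006189 -0.01215189]
t 11.3 tcp [0.5223 0.1482 0.03  ] psi 1.6239 tool delta [-0.1616  0.0194 -0.07  ] az 0.1566 F [0.4 0.4 0.4] q [ 0.23  0.67 -0.78  1.99  0.69  0.76 -0.91]
```

Call:
{"method": "move_arm", "body": {
  "increments": [
    {"fingers": -1.0, "x": 0.0, "y": 0.0, "z": 0.0, "ax": 0.0, "ay": 0.0, "az": 0.0},
    {"fingers": -1.0, "x": 0.0, "y": 0.0, "z": 0.0, "ax": 0.0, "ay": 0.0, "az": 0.0},
    {"fingers": -1.0, "x": 0.0, "y": 0.0, "z": 0.0, "ax": 0.0, "ay": 0.0, "az": 0.0},
    {"fingers": -1.0, "x": 0.0, "y": 0.0, "z": 0.0, "ax": 0.0, "ay": 0.0, "az": 0.0},
    {"fingers": -1.0, "x": 0.0, "y": 0.0, "z": -0.01, "ax": 0.0, "ay": 0.0, "az": 0.0},
    {"fingers": -1.0, "x": 0.0, "y": 0.0, "z": -0.02, "ax": 0.0, "ay": 0.0, "az": 0.0},
    {"fingers": -1.0, "x": 0.0, "y": 0.0, "z": -0.02, "ax": 0.0, "ay": 0.0, "az": 0.0},
    {"fingers": -1.0, "x": 0.0, "y": 0.0, "z": 0.0, "ax": 0.0, "ay": 0.0, "az": 0.0}
  ],
  "squeeze": 25
}}

```text
time_s: 12.1
tcp_pos: [0.5228, 0.1489, 0.0807]
tcp_rot: [0.688, 0.726, 0.002, 0.001]
force: [0.6, 0.3, -3.1]
finger_gap: 0.0448
grasp_force: 25.0
```

Run:
```python
from h import *
s=env.read_state(); print(s['finger_gap'],s['grasp_force'])
yaw=-.1035; c,sn=np.cos(yaw),np.sin(yaw)
p=np.array([.6545,-.023])+np.array([[c,-sn],[sn,c]])@[-.108,0]; print(p)
tooldelta([p[0],p[1],.08],np.pi/2+yaw)
```

```text
0.04475316020019521 24.99968092655763
[ 0.54707795 -0.01184195]
t 12.1 tcp [0.5228 0.1489 0.0807] psi 1.6241 tool delta [-0.1618  0.0157  0.0005] az 0.1568 F [ 0.6  0.3 -3.1] q [ 0.28  0.6  -0.84  1.96  0.61  0.84 -0.84]
```

Call:
{"method": "move_arm", "body": {
  "increments": [
    {"fingers": -1.0, "x": -0.02, "y": 0.002, "z": 0.0, "ax": 0.0, "ay": 0.0, "az": 0.0},
    {"fingers": -1.0, "x": -0.03, "y": 0.003, "z": 0.0, "ax": 0.0, "ay": 0.0, "az": 0.0},
    {"fingers": -1.0, "x": -0.03, "y": 0.003, "z": 0.0, "ax": 0.0, "ay": 0.0, "az": 0.0},
    {"fingers": -1.0, "x": -0.03, "y": 0.003, "z": 0.0, "ax": 0.0, "ay": 0.0, "az": 0.0},
    {"fingers": -1.0, "x": -0.03, "y": 0.003, "z": 0.0, "ax": 0.0, "ay": 0.0, "az": 0.0},
    {"fingers": -1.0, "x": -0.022, "y": 0.002, "z": 0.0, "ax": 0.0, "ay": 0.0, "az": 0.0},
    {"fingers": -1.0, "x": 0.0, "y": 0.0, "z": 0.0, "ax": 0.0, "ay": 0.0, "az": 0.079},
    {"fingers": -1.0, "x": 0.0, "y": 0.0, "z": 0.0, "ax": 0.0, "ay": 0.0, "az": 0.078},
    {"fingers": -1.0, "x": 0.0, "y": 0.0, "z": 0.0, "ax": 0.0, "ay": 0.0, "az": 0.0},
    {"fingers": -1.0, "x": 0.0, "y": 0.0, "z": 0.0, "ax": 0.0, "ay": 0.0, "az": 0.0}
  ]
}}

```text
time_s: 13.1
tcp_pos: [0.5454, -0.0128, 0.0779]
tcp_rot: [0.742, 0.67, -0.0, -0.0]
force: [0.1, 0.6, -2.9]
finger_gap: 0.0447
grasp_force: 25.0
```

Run:
```python
from h import *
s=env.read_state(); print(s['finger_gap'],s['grasp_force'])
tooldelta([.547,-.012,.0325],np.pi/2-.1035)
d=grab('wrist'); save(d,'w2')
```

```text
0.04467430331454767 24.999752542935312
t 13.1 tcp [ 0.5454 -0.0128  0.0779] psi 1.4691 tool delta [0.001  0.0015 0.0454] az 0.0018 F [ 0.1  0.6 -2.9] q [ 0.55  0.6  -0.8   1.95  0.58  0.84 -0.67]
```

View pics/w2.png

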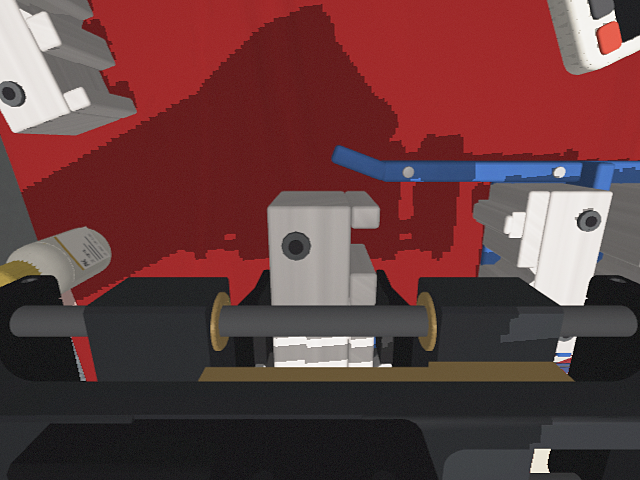

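The wrist view shows the held half square to the channel (left cheek level at row 172), with groove on the left (px 360,235), facing the fixed half. I'll lower it.

Call:
{"method": "move_arm", "body": {
  "increments": [
    {"fingers": -1.0, "x": 0.001, "y": 0.001, "z": 0.02, "ax": 0.0, "ay": 0.0, "az": 0.0},
    {"fingers": -1.0, "x": 0.0, "y": 0.0, "z": 0.017, "ax": 0.0, "ay": 0.0, "az": 0.0},
    {"fingers": -1.0, "x": 0.0, "y": 0.0, "z": 0.006, "ax": 0.0, "ay": 0.0, "az": 0.0},
    {"fingers": -1.0, "x": 0.0, "y": 0.0, "z": 0.004, "ax": 0.0, "ay": 0.0, "az": 0.0},
    {"fingers": -1.0, "x": 0.0, "y": 0.0, "z": 0.0, "ax": 0.0, "ay": 0.0, "az": 0.0},
    {"fingers": -1.0, "x": 0.0, "y": 0.0, "z": 0.0, "ax": 0.0, "ay": 0.0, "az": 0.0}
  ]
}}

```text
time_s: 13.75
tcp_pos: [0.5475, -0.0118, 0.0319]
tcp_rot: [0.743, 0.67, 0.0, 0.0]
force: [0.9, -0.6, -2.6]
finger_gap: 0.0446
grasp_force: 25.0
```

Call:
{"method": "move_arm", "body": {
  "increments": [
    {"fingers": -1.0, "x": 0.0, "y": 0.0, "z": 0.002, "ax": 0.0, "ay": 0.0, "az": 0.0},
    {"fingers": -1.0, "x": 0.0, "y": 0.0, "z": 0.0, "ax": 0.0, "ay": 0.0, "az": 0.0},
    {"fingers": 0.6, "x": 0.0, "y": 0.0, "z": 0.0, "ax": 0.0, "ay": 0.0, "az": 0.0},
    {"fingers": 0.6, "x": 0.0, "y": 0.0, "z": 0.0, "ax": 0.0, "ay": 0.0, "az": 0.0},
    {"fingers": 0.6, "x": 0.0, "y": 0.0, "z": 0.0, "ax": 0.0, "ay": 0.0, "az": 0.0},
    {"fingers": 0.6, "x": 0.0, "y": 0.0, "z": 0.0, "ax": 0.0, "ay": 0.0, "az": 0.0},
    {"fingers": 0.6, "x": 0.0, "y": 0.0, "z": -0.02, "ax": 0.0, "ay": 0.0, "az": 0.0},
    {"fingers": 0.6, "x": 0.0, "y": 0.0, "z": -0.04, "ax": 0.0, "ay": 0.0, "az": 0.0},
    {"fingers": 0.6, "x": 0.0, "y": 0.0, "z": -0.045, "ax": 0.0, "ay": 0.0, "az": 0.0},
    {"fingers": 0.6, "x": 0.0, "y": 0.0, "z": -0.045, "ax": 0.0, "ay": 0.0, "az": 0.0}
  ]
}}

```text
time_s: 14.75
tcp_pos: [0.5467, -0.0118, 0.181]
tcp_rot: [0.743, 0.67, -0.0, -0.0]
force: [1.1, -0.2, -1.0]
finger_gap: 0.0693
grasp_force: 0.0
```

```bash
cat >> h.py <<'E'
YAW=-.1035; SEAT=np.array([.6545,-.023])
RS=np.array([[np.cos(YAW),-np.sin(YAW)],[np.sin(YAW),np.cos(YAW)]])
def s2w(x,y): return SEAT+RS@[x,y]
def half(names,rad=.075,guess=(-.108,0)):
    g=s2w(*guess)
    for n in names:
        W=pts(grab(n)).reshape(-1,3); k=(W[:,2]>.040)&(W[:,2]<.05)
        L=(W[k,:2]-SEAT)@RS; L=L[(abs(L[:,0]-guess[0])<.045)&(abs(L[:,1])<.06)]
        r=cv2.minAreaRect((L*1000).astype(np.float32)); print(n,len(L),np.round(r[0],1),np.round(r[1],1),round(r[2],2),'pct',np.percentile(L*1000,[1,99],axis=0).round(1).tolist())
E
python3 - <<'E'
from h import *
half(['wrist','scene','side'])
p=s2w(-.155,0); tooldelta([*p,.15],np.pi/2-.1035+np.pi/2)
E
```

```text
wrist 5319 [-116.6   -4.9] [ 62.2 110. ] 0.01 pct [[-138.0, -54.8], [-86.2, 49.1]]
scene 748 [-110.3    1.6] [ 48.1 101.4] 0.0 pct [[-132.9, -46.9], [-87.6, 51.3]]
side 907 [-115.3   -4. ] [112.6  62.8] 89.15 pct [[-137.9, -53.4], [-86.1, 51.1]]
t 14.9 tcp [ 0.5491 -0.0115  0.1827] psi 1.4668 tool delta [-0.0006 -0.0492  0.0324] az -1.5712 F [ 0.   0.2 -1.6] q [ 0.64  0.47 -0.91  1.86  0.44  1.01 -0.56]
```

Call:
{"method": "move_arm", "body": {
  "increments": [
    {"fingers": -0.1, "x": 0.0, "y": -0.022, "z": 0.0, "ax": 0.0, "ay": 0.0, "az": 0.0},
    {"fingers": -0.1, "x": 0.0, "y": -0.022, "z": 0.0, "ax": 0.0, "ay": 0.0, "az": 0.0},
    {"fingers": -0.1, "x": 0.0, "y": 0.0, "z": 0.0, "ax": 0.0, "ay": 0.0, "az": -0.1428},
    {"fingers": -0.1, "x": 0.0, "y": 0.0, "z": 0.0, "ax": 0.0, "ay": 0.0, "az": -0.1428},
    {"fingers": -0.1, "x": 0.0, "y": 0.0, "z": 0.0, "ax": 0.0, "ay": 0.0, "az": -0.1428},
    {"fingers": -0.1, "x": 0.0, "y": 0.0, "z": 0.0, "ax": 0.0, "ay": 0.0, "az": -0.1428},
    {"fingers": -0.1, "x": 0.0, "y": 0.0, "z": 0.0, "ax": 0.0, "ay": 0.0, "az": -0.1428},
    {"fingers": -0.1, "x": 0.0, "y": 0.0, "z": 0.0, "ax": 0.0, "ay": 0.0, "az": -0.1428},
    {"fingers": -0.1, "x": 0.0, "y": 0.0, "z": 0.0, "ax": 0.0, "ay": 0.0, "az": -0.1428},
    {"fingers": -0.1, "x": 0.0, "y": 0.0, "z": 0.0, "ax": 0.0, "ay": 0.0, "az": -0.1428}
  ]
}}

```text
time_s: 15.9
tcp_pos: [0.5024, -0.0077, 0.1782]
tcp_rot: [0.26, 0.966, -0.0, -0.001]
force: [-0.3, -0.3, -0.1]
finger_gap: 0.0389
grasp_force: 0.0
```

Call:
{"method": "move_arm", "body": {
  "increments": [
    {"fingers": -0.1, "x": 0.0, "y": 0.0, "z": 0.0, "ax": 0.0, "ay": 0.0, "az": -0.1428},
    {"fingers": -0.1, "x": 0.0, "y": 0.0, "z": 0.0, "ax": 0.0, "ay": 0.0, "az": -0.1428},
    {"fingers": -0.1, "x": 0.0, "y": 0.0, "z": 0.0, "ax": 0.0, "ay": 0.0, "az": -0.1428},
    {"fingers": -0.1, "x": 0.0, "y": 0.0, "z": 0.0, "ax": 0.0, "ay": 0.0, "az": 0.0}
  ]
}}

```text
time_s: 16.3
tcp_pos: [0.5025, -0.0076, 0.1781]
tcp_rot: [0.052, 0.999, 0.001, -0.001]
force: [0.8, 1.2, 0.1]
finger_gap: 0.0393
grasp_force: 0.0
```

Run:
```python
from h import *
s=env.read_state(); print(s['finger_gap'], 'seat frame', (s['tcp_pos'][:2]-SEAT)@RS)
p=s2w(-.149,0); tooldelta([*p,.039],np.pi-.1035)
```

```text
0.039252795947263476 seat frame [-0.15276844 -0.0003468 ]
t 16.3 tcp [ 0.5025 -0.0076  0.1781] psi 3.0379 tool delta [-0.0041  0.0002  0.1391] az -0.0001 F [0.8 1.2 0.1] q [ 0.89  0.61 -1.31  1.96  0.66  1.11  0.77]
```

Joint 3 is close to its range limit in this posture, so I turn the hand half a turn back.

Call:
{"method": "move_arm", "body": {
  "increments": [
    {"fingers": -0.1, "x": 0.0, "y": 0.0, "z": 0.0, "ax": 0.0, "ay": 0.0, "az": 0.1428},
    {"fingers": -0.1, "x": 0.0, "y": 0.0, "z": 0.0, "ax": 0.0, "ay": 0.0, "az": 0.1428},
    {"fingers": -0.1, "x": 0.0, "y": 0.0, "z": 0.0, "ax": 0.0, "ay": 0.0, "az": 0.1428},
    {"fingers": -0.1, "x": 0.0, "y": 0.0, "z": 0.0, "ax": 0.0, "ay": 0.0, "az": 0.1428},
    {"fingers": -0.1, "x": 0.0, "y": 0.0, "z": 0.0, "ax": 0.0, "ay": 0.0, "az": 0.1428},
    {"fingers": -0.1, "x": 0.0, "y": 0.0, "z": 0.0, "ax": 0.0, "ay": 0.0, "az": 0.1428},
    {"fingers": -0.1, "x": 0.0, "y": 0.0, "z": 0.0, "ax": 0.0, "ay": 0.0, "az": 0.1428},
    {"fingers": -0.1, "x": 0.0, "y": 0.0, "z": 0.0, "ax": 0.0, "ay": 0.0, "az": 0.1428},
    {"fingers": -0.1, "x": 0.0, "y": 0.0, "z": 0.0, "ax": 0.0, "ay": 0.0, "az": 0.1428},
    {"fingers": -0.1, "x": 0.0, "y": 0.0, "z": 0.0, "ax": 0.0, "ay": 0.0, "az": 0.1428}
  ]
}}

```text
time_s: 17.3
tcp_pos: [0.5028, -0.0075, 0.179]
tcp_rot: [0.697, 0.718, -0.0, -0.0]
force: [0.4, 0.8, 0.7]
finger_gap: 0.0394
grasp_force: 0.0
```

Call:
{"method": "move_arm", "body": {
  "increments": [
    {"fingers": -0.1, "x": 0.0, "y": 0.0, "z": 0.0, "ax": 0.0, "ay": 0.0, "az": 0.1428},
    {"fingers": -0.1, "x": 0.0, "y": 0.0, "z": 0.0, "ax": 0.0, "ay": 0.0, "az": 0.1428},
    {"fingers": -0.1, "x": 0.0, "y": 0.0, "z": 0.0, "ax": 0.0, "ay": 0.0, "az": 0.1428},
    {"fingers": -0.1, "x": 0.0, "y": 0.0, "z": 0.0, "ax": 0.0, "ay": 0.0, "az": 0.1428},
    {"fingers": -0.1, "x": 0.0, "y": 0.0, "z": 0.0, "ax": 0.0, "ay": 0.0, "az": 0.1428},
    {"fingers": -0.1, "x": 0.0, "y": 0.0, "z": 0.0, "ax": 0.0, "ay": 0.0, "az": 0.1428},
    {"fingers": -0.1, "x": 0.0, "y": 0.0, "z": 0.0, "ax": 0.0, "ay": 0.0, "az": 0.1428},
    {"fingers": -0.1, "x": 0.0, "y": 0.0, "z": 0.0, "ax": 0.0, "ay": 0.0, "az": 0.1428},
    {"fingers": -0.1, "x": 0.0, "y": 0.0, "z": 0.0, "ax": 0.0, "ay": 0.0, "az": 0.1428},
    {"fingers": -0.1, "x": 0.0, "y": 0.0, "z": 0.0, "ax": 0.0, "ay": 0.0, "az": 0.1428}
  ]
}}

```text
time_s: 18.3
tcp_pos: [0.5028, -0.0075, 0.179]
tcp_rot: [0.996, 0.086, -0.0, 0.0]
force: [0.7, -0.2, -0.7]
finger_gap: 0.039
grasp_force: 0.0
```

Call:
{"method": "move_arm", "body": {
  "increments": [
    {"fingers": -0.1, "x": 0.0, "y": 0.0, "z": 0.0, "ax": 0.0, "ay": 0.0, "az": 0.1428},
    {"fingers": -0.1, "x": 0.0, "y": 0.0, "z": 0.0, "ax": 0.0, "ay": 0.0, "az": 0.1428},
    {"fingers": -0.1, "x": 0.0, "y": 0.0, "z": 0.0, "ax": 0.0, "ay": 0.0, "az": 0.0},
    {"fingers": -0.1, "x": 0.0, "y": 0.0, "z": 0.0, "ax": 0.0, "ay": 0.0, "az": 0.0}
  ]
}}

```text
time_s: 18.7
tcp_pos: [0.503, -0.0073, 0.1792]
tcp_rot: [0.999, -0.051, -0.0, 0.0]
force: [0.7, -0.7, 0.4]
finger_gap: 0.039
grasp_force: 0.0
```

Run:
```python
from h import *
s=env.read_state(); print(s['finger_gap'], 'seat frame', (s['tcp_pos'][:2]-SEAT)@RS)
p=s2w(-.149,0); tooldelta([*p,.039],-.1035)
half(['wrist'])
```

```text
0.03903990389939704 seat frame [-1.52301490e-01 -5.36392432e-05]
t 18.7 tcp [ 0.503  -0.0073  0.1792] psi -0.1021 tool delta [ 3.400e-03 -1.000e-04  1.402e-01] az 0.0014 F [ 0.7 -0.7  0.4] q [ 0.41  0.31 -0.58  1.98  0.21  0.91 -1.95]
wrist 6065 [-117.2   -5.1] [109.9  62.4] 89.89 pct [[-131.0, -50.2], [-86.1, 48.4]]
```

Call:
{"method": "move_arm", "body": {
  "increments": [
    {"fingers": -0.1, "x": 0.0, "y": 0.0, "z": 0.04, "ax": 0.0, "ay": 0.0, "az": 0.0},
    {"fingers": -0.1, "x": 0.0, "y": 0.0, "z": 0.04, "ax": 0.0, "ay": 0.0, "az": 0.0},
    {"fingers": -0.1, "x": 0.0, "y": 0.0, "z": 0.04, "ax": 0.0, "ay": 0.0, "az": 0.0},
    {"fingers": -0.1, "x": 0.0, "y": 0.0, "z": 0.02, "ax": 0.0, "ay": 0.0, "az": 0.0},
    {"fingers": -0.1, "x": 0.0, "y": 0.0, "z": 0.0, "ax": 0.0, "ay": 0.0, "az": 0.0},
    {"fingers": -0.1, "x": 0.008, "y": 0.0, "z": 0.0, "ax": 0.0, "ay": 0.0, "az": 0.0},
    {"fingers": -0.1, "x": 0.008, "y": 0.0, "z": 0.0, "ax": 0.0, "ay": 0.0, "az": 0.0},
    {"fingers": -0.1, "x": 0.008, "y": 0.0, "z": 0.0, "ax": 0.0, "ay": 0.0, "az": 0.0},
    {"fingers": -0.1, "x": 0.008, "y": 0.0, "z": 0.0, "ax": 0.0, "ay": 0.0, "az": 0.0}
  ]
}}

```text
time_s: 19.65
tcp_pos: [0.5362, -0.0109, 0.0406]
tcp_rot: [0.999, -0.052, 0.001, 0.0]
force: [-1.4, 0.1, 1.8]
finger_gap: 0.039
grasp_force: 1.2
```

Call:
{"method": "move_arm", "body": {
  "increments": [
    {"fingers": -0.1, "x": 0.008, "y": 0.0, "z": 0.0, "ax": 0.0, "ay": 0.0, "az": 0.0},
    {"fingers": -0.1, "x": 0.008, "y": 0.0, "z": 0.0, "ax": 0.0, "ay": 0.0, "az": 0.0},
    {"fingers": -0.1, "x": 0.008, "y": 0.0, "z": 0.0, "ax": 0.0, "ay": 0.0, "az": 0.0},
    {"fingers": -0.1, "x": 0.008, "y": 0.0, "z": 0.0, "ax": 0.0, "ay": 0.0, "az": 0.0},
    {"fingers": -0.1, "x": 0.008, "y": 0.0, "z": 0.0, "ax": 0.0, "ay": 0.0, "az": 0.0}
  ]
}}

```text
time_s: 20.15
tcp_pos: [0.5756, -0.0149, 0.0395]
tcp_rot: [0.999, -0.052, -0.0, 0.0]
force: [-1.2, 0.3, 1.7]
finger_gap: 0.039
grasp_force: 1.2
```

Run:
```python
from h import *
s=env.read_state(); x=(s['tcp_pos'][:2]-SEAT)@RS; print('seat frame', x,s['force'],s['joint_pos'].round(2))
half(['scene','side'],guess=(x[0]+.032,0))
d=dict(np.load('last_scene.npz')); cv2.imwrite('pics/s2.png',cv2.resize(d['pixels'][170:320,230:430,::-1],(800,600),interpolation=cv2.INTER_CUBIC))
```

```text
seat frame [-7.93302828e-02 -9.89682298e-05] [-1.21236104  0.33045219  1.6714005 ] [ 0.3   0.6  -0.46  1.92  0.4   0.71 -2.07]
scene 424 [-59.1   1.7] [ 67.3 100.9] 1.07 pct [[-92.0, -42.8], [-26.3, 51.2]]
side 366 [-58.4  21.4] [108.7  56.1] 36.68 pct [[-88.3, -25.6], [-3.4, 51.2]]
```

View pics/s2.png

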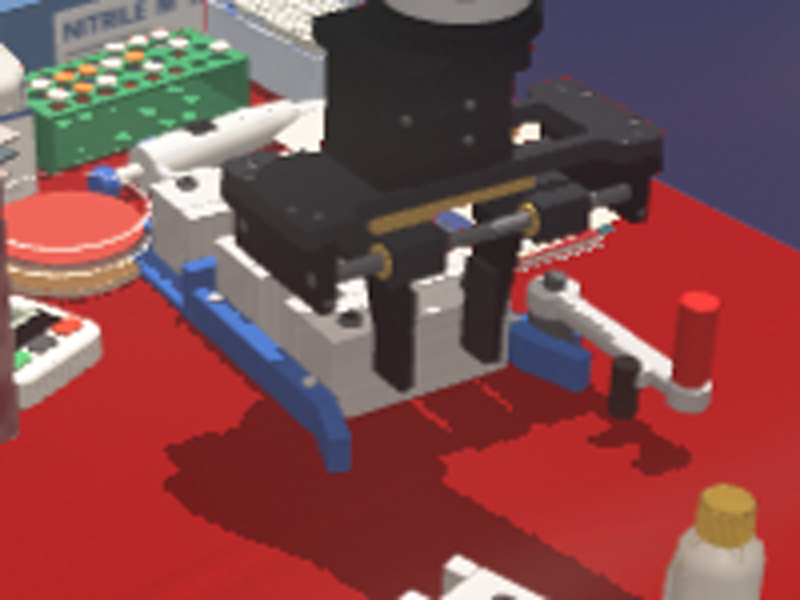

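The half (px 350,350) is inside the cheeks, square, with the fingers on its back. I keep pushing slowly.

Call:
{"method": "move_arm", "body": {
  "increments": [
    {"fingers": -0.1, "x": 0.004, "y": 0.0, "z": 0.0, "ax": 0.0, "ay": 0.0, "az": 0.0},
    {"fingers": -0.1, "x": 0.004, "y": 0.0, "z": 0.0, "ax": 0.0, "ay": 0.0, "az": 0.0},
    {"fingers": -0.1, "x": 0.004, "y": 0.0, "z": 0.0, "ax": 0.0, "ay": 0.0, "az": 0.0},
    {"fingers": -0.1, "x": 0.003, "y": 0.0, "z": 0.0, "ax": 0.0, "ay": 0.0, "az": 0.0},
    {"fingers": -0.1, "x": 0.003, "y": 0.0, "z": 0.0, "ax": 0.0, "ay": 0.0, "az": 0.0}
  ]
}}

```text
time_s: 20.75
tcp_pos: [0.593, -0.0168, 0.0395]
tcp_rot: [0.999, -0.052, -0.0, 0.0]
force: [-0.5, 0.3, 0.8]
finger_gap: 0.039
grasp_force: 0.8
```

Call:
{"method": "move_arm", "body": {
  "increments": [
    {"fingers": -0.1, "x": 0.002, "y": 0.0, "z": 0.0, "ax": 0.0, "ay": 0.0, "az": 0.0},
    {"fingers": -0.1, "x": 0.002, "y": 0.0, "z": 0.0, "ax": 0.0, "ay": 0.0, "az": 0.0},
    {"fingers": -0.1, "x": 0.0, "y": 0.0, "z": 0.0, "ax": 0.0, "ay": 0.0, "az": 0.0}
  ]
}}

```text
time_s: 21.05
tcp_pos: [0.5973, -0.0172, 0.0396]
tcp_rot: [0.999, -0.052, 0.0, -0.0]
force: [-1.4, 0.0, -0.1]
finger_gap: 0.039
grasp_force: 0.2
```

The half's face is now within about 3 mm of home, past the tongue tip. Next I retreat and go to the outer side of the lever knob.

Call:
{"method": "move_arm", "body": {
  "increments": [
    {"fingers": -0.1, "x": -0.01, "y": 0.0, "z": 0.0, "ax": 0.0, "ay": 0.0, "az": 0.0},
    {"fingers": -0.1, "x": -0.02, "y": 0.0, "z": -0.015, "ax": 0.0, "ay": 0.0, "az": 0.0},
    {"fingers": -1.0, "x": -0.02, "y": 0.0, "z": -0.045, "ax": 0.0, "ay": 0.0, "az": 0.0},
    {"fingers": -1.0, "x": 0.0, "y": 0.0, "z": -0.045, "ax": 0.0, "ay": 0.0, "az": -0.145},
    {"fingers": -1.0, "x": 0.0, "y": 0.0, "z": 0.0, "ax": 0.0, "ay": 0.0, "az": -0.145},
    {"fingers": -1.0, "x": 0.0, "y": 0.0, "z": 0.0, "ax": 0.0, "ay": 0.0, "az": -0.145},
    {"fingers": -1.0, "x": 0.0, "y": 0.0, "z": 0.0, "ax": 0.0, "ay": 0.0, "az": -0.145},
    {"fingers": -1.0, "x": 0.0, "y": 0.0, "z": 0.0, "ax": 0.0, "ay": 0.0, "az": -0.145},
    {"fingers": -1.0, "x": 0.0, "y": 0.0, "z": 0.0, "ax": 0.0, "ay": 0.0, "az": -0.145},
    {"fingers": -1.0, "x": 0.0, "y": 0.0, "z": 0.0, "ax": 0.0, "ay": 0.0, "az": -0.145}
  ]
}}

```text
time_s: 22.05
tcp_pos: [0.5467, -0.0119, 0.1448]
tcp_rot: [0.897, 0.443, 0.0, 0.0]
force: [0.3, 0.3, -0.3]
finger_gap: 0.0007
grasp_force: 0.0
```

Call:
{"method": "move_arm", "body": {
  "increments": [
    {"fingers": -1.0, "x": 0.0, "y": 0.0, "z": 0.0, "ax": 0.0, "ay": 0.0, "az": -0.145},
    {"fingers": -1.0, "x": 0.0, "y": 0.0, "z": 0.0, "ax": 0.0, "ay": 0.0, "az": -0.145},
    {"fingers": -1.0, "x": 0.0, "y": 0.0, "z": 0.0, "ax": 0.0, "ay": 0.0, "az": -0.145},
    {"fingers": -1.0, "x": 0.0, "y": 0.0, "z": 0.0, "ax": 0.0, "ay": 0.0, "az": -0.122},
    {"fingers": -1.0, "x": 0.0, "y": 0.0, "z": 0.0, "ax": 0.0, "ay": 0.0, "az": 0.0}
  ]
}}

```text
time_s: 22.55
tcp_pos: [0.5467, -0.012, 0.1445]
tcp_rot: [0.742, 0.67, 0.0, 0.0]
force: [-0.6, 0.6, -0.5]
finger_gap: 0.0003
grasp_force: 0.0
```

Run:
```python
from h import *
half(['wrist'],guess=(-.0255,0))
P=[]
for n in('scene','side'):
    d=grab(n); W=pts(d).reshape(-1,3); C=d['pixels'].reshape(-1,3); P.append(np.c_[W,C])
P=np.vstack(P)
k=(P[:,3]>150)&(P[:,4]<70)&(P[:,2]>.045)&(P[:,2]<.09)&(abs(P[:,0]-.48)<.05)&(abs(P[:,1]+.08)<.05)
print('knob seat',((P[k,:2]-SEAT)@RS).mean(0), P[k,2].max())
p=s2w(-.168,-.109); print(p); tooldelta([*p,.065],np.pi/2-.1035)
```

```text
wrist 9073 [-13.9  -0.7] [ 66.7 101. ] 0.04 pct [[-46.8, -46.7], [18.9, 49.0]]
knob seat [-0.16927102 -0.07481221] 0.08299493130049584
[ 0.47613766 -0.11405973]
t 22.7 tcp [ 0.5469 -0.012   0.1446] psi 1.4661 tool delta [-0.1088 -0.0598  0.0797] az -0.0012 F [-0.5  0.6  0.6] q [ 0.64  0.54 -0.92  1.9   0.52  0.97 -0.63]
```

Call:
{"method": "move_arm", "body": {
  "increments": [
    {"fingers": -1.0, "x": -0.036, "y": -0.02, "z": 0.0, "ax": 0.0, "ay": 0.0, "az": 0.0},
    {"fingers": -1.0, "x": -0.036, "y": -0.02, "z": 0.0, "ax": 0.0, "ay": 0.0, "az": 0.0},
    {"fingers": -1.0, "x": -0.037, "y": -0.02, "z": 0.0, "ax": 0.0, "ay": 0.0, "az": 0.0},
    {"fingers": -1.0, "x": 0.0, "y": 0.0, "z": 0.02, "ax": 0.0, "ay": 0.0, "az": 0.0},
    {"fingers": -1.0, "x": 0.0, "y": 0.0, "z": 0.03, "ax": 0.0, "ay": 0.0, "az": 0.0},
    {"fingers": -1.0, "x": 0.0, "y": 0.0, "z": 0.028, "ax": 0.0, "ay": 0.0, "az": 0.0},
    {"fingers": -1.0, "x": 0.0, "y": 0.0, "z": 0.0, "ax": 0.0, "ay": 0.0, "az": 0.0},
    {"fingers": -1.0, "x": 0.007, "y": 0.0, "z": 0.0, "ax": 0.0, "ay": 0.0, "az": 0.0},
    {"fingers": -1.0, "x": 0.007, "y": 0.0, "z": 0.0, "ax": 0.0, "ay": 0.0, "az": 0.0},
    {"fingers": -1.0, "x": 0.0, "y": 0.0, "z": 0.0, "ax": 0.0, "ay": 0.0, "az": 0.0}
  ]
}}

```text
time_s: 23.7
tcp_pos: [0.4789, -0.0988, 0.0681]
tcp_rot: [0.742, 0.671, 0.001, 0.001]
force: [0.0, 0.1, -0.1]
finger_gap: 0.0001
grasp_force: 0.3
```

```bash
cat >> h.py <<'E'
def lev():
    s=env.read_state(); x=(s['tcp_pos'][:2]-SEAT)@RS
    from scipy.spatial.transform import Rotation as R
    M=R.from_quat(s['tcp_rot']).as_matrix(); a=np.arctan2(M[1,0],M[0,0])-YAW
    t=np.array([np.cos(a),np.sin(a)]); yv=np.array([np.sin(a),-np.cos(a)])
    d=np.array([-.068,-.075])-x
    print('seat',x.round(4),'z',s['tcp_pos'][2].round(4),'tool angle lever-equiv',round(np.pi/2-a,3),'pivot in tool',(d@t).round(4),(d@yv).round(4),'F',s['force'].round(1),'q',s['joint_pos'].round(2))
    print('finger point angle', np.arctan2((x-[-.068,-.075])[1],-(x-[-.068,-.075])[0]).round(3))
E
python3 -c "
from h import *
lev()"
```

```text
seat [-0.1668 -0.0936] z 0.0681 tool angle lever-equiv -0.003 pivot in tool 0.0182 0.0989 F [ 0.   0.1 -0.1] q [ 0.79  0.56 -0.86  2.09  0.62  0.76 -0.56]
finger point angle -0.186
```

Call:
{"method": "move_arm", "body": {
  "increments": [
    {"fingers": -1.0, "x": 0.01, "y": -0.0013, "z": 0.0, "ax": 0.0, "ay": 0.0, "az": 0.1},
    {"fingers": -1.0, "x": 0.01, "y": -0.0013, "z": 0.0, "ax": 0.0, "ay": 0.0, "az": 0.1},
    {"fingers": -1.0, "x": 0.01, "y": -0.0013, "z": 0.0, "ax": 0.0, "ay": 0.0, "az": 0.1},
    {"fingers": -1.0, "x": 0.01, "y": -0.0013, "z": 0.0, "ax": 0.0, "ay": 0.0, "az": 0.1},
    {"fingers": -1.0, "x": 0.01, "y": -0.0013, "z": 0.0, "ax": 0.0, "ay": 0.0, "az": 0.1},
    {"fingers": -1.0, "x": 0.01, "y": -0.0013, "z": 0.0, "ax": 0.0, "ay": 0.0, "az": 0.1},
    {"fingers": -1.0, "x": 0.01, "y": -0.0013, "z": 0.0, "ax": 0.0, "ay": 0.0, "az": 0.1},
    {"fingers": -1.0, "x": 0.01, "y": -0.0013, "z": 0.0, "ax": 0.0, "ay": 0.0, "az": 0.1},
    {"fingers": -1.0, "x": 0.01, "y": -0.0013, "z": 0.0, "ax": 0.0, "ay": 0.0, "az": 0.1},
    {"fingers": -1.0, "x": 0.0, "y": 0.0, "z": 0.0, "ax": 0.0, "ay": 0.0, "az": 0.0}
  ]
}}

```text
time_s: 24.7
tcp_pos: [0.51, -0.0177, 0.0674]
tcp_rot: [0.96, 0.281, 0.0, 0.0]
force: [-2.3, -1.4, 0.9]
finger_gap: 0.0003
grasp_force: 1.3
```

```bash
python3 -c "
from h import *
lev()"
```

```text
seat [-0.1443 -0.0097] z 0.0674 tool angle lever-equiv 0.897 pivot in tool 0.0188 0.0986 F [-2.3 -1.4  0.9] q [ 0.45  0.51 -0.63  2.05  0.45  0.72 -1.47]
finger point angle 0.708
```

Call:
{"method": "move_arm", "body": {
  "increments": [
    {"fingers": -1.0, "x": 0.01, "y": -0.0013, "z": 0.0, "ax": 0.0, "ay": 0.0, "az": 0.1},
    {"fingers": -1.0, "x": 0.01, "y": -0.0013, "z": 0.0, "ax": 0.0, "ay": 0.0, "az": 0.1},
    {"fingers": -1.0, "x": 0.01, "y": -0.0013, "z": 0.0, "ax": 0.0, "ay": 0.0, "az": 0.1},
    {"fingers": -1.0, "x": 0.01, "y": -0.0013, "z": 0.0, "ax": 0.0, "ay": 0.0, "az": 0.1},
    {"fingers": -1.0, "x": 0.01, "y": -0.0013, "z": 0.0, "ax": 0.0, "ay": 0.0, "az": 0.1},
    {"fingers": -1.0, "x": 0.005, "y": -0.0008, "z": 0.0, "ax": 0.0, "ay": 0.0, "az": 0.05},
    {"fingers": -1.0, "x": 0.005, "y": -0.0008, "z": 0.0, "ax": 0.0, "ay": 0.0, "az": 0.05},
    {"fingers": -1.0, "x": 0.0, "y": 0.0, "z": 0.0, "ax": 0.0, "ay": 0.0, "az": 0.0}
  ]
}}

```text
time_s: 25.5
tcp_pos: [0.5624, 0.0083, 0.0666]
tcp_rot: [1.0, -0.014, -0.001, -0.0]
force: [-4.0, 2.0, 1.3]
finger_gap: 0.0004
grasp_force: 2.1
```

```bash
python3 -c "
from h import *
lev()"
```

```text
seat [-0.0948  0.0216] z 0.0666 tool angle lever-equiv 1.496 pivot in tool 0.0195 0.0984 F [-4.   2.   1.3] q [ 0.27  0.55 -0.47  1.93  0.35  0.74 -2.  ]
finger point angle 1.3
```

Call:
{"method": "move_arm", "body": {
  "increments": [
    {"fingers": -1.0, "x": 0.005, "y": -0.0008, "z": 0.0, "ax": 0.0, "ay": 0.0, "az": 0.05},
    {"fingers": -1.0, "x": 0.003, "y": -0.0004, "z": 0.0, "ax": 0.0, "ay": 0.0, "az": 0.025},
    {"fingers": -1.0, "x": 0.002, "y": 0.0, "z": 0.0, "ax": 0.0, "ay": 0.0, "az": 0.0},
    {"fingers": -1.0, "x": 0.0, "y": 0.0, "z": 0.0, "ax": 0.0, "ay": 0.0, "az": 0.0},
    {"fingers": -1.0, "x": 0.0, "y": 0.0, "z": 0.0, "ax": 0.0, "ay": 0.0, "az": 0.0}
  ]
}}

```text
time_s: 26.0
tcp_pos: [0.572, 0.0092, 0.0665]
tcp_rot: [0.999, -0.052, -0.001, -0.001]
force: [-4.1, 4.0, 1.5]
finger_gap: 0.0003
grasp_force: 2.8
```

```bash
python3 -c "
from h import *
lev()"
```

```text
seat [-0.0854  0.0235] z 0.0665 tool angle lever-equiv 1.571 pivot in tool 0.0174 0.0985 F [-4.1  4.   1.5] q [ 0.25  0.55 -0.45  1.91  0.34  0.75 -2.06]
finger point angle 1.396
```

Call:
{"method": "move_arm", "body": {
  "increments": [
    {"fingers": -1.0, "x": 0.0015, "y": 0.0, "z": 0.0, "ax": 0.0, "ay": 0.0, "az": 0.0},
    {"fingers": -1.0, "x": 0.0015, "y": 0.0, "z": 0.0, "ax": 0.0, "ay": 0.0, "az": 0.0},
    {"fingers": -1.0, "x": 0.0, "y": 0.0, "z": 0.0, "ax": 0.0, "ay": 0.0, "az": 0.0}
  ]
}}

```text
time_s: 26.3
tcp_pos: [0.5725, 0.0092, 0.0665]
tcp_rot: [0.999, -0.052, -0.004, -0.0]
force: [-9.6, 4.4, 6.9]
finger_gap: 0.0003
grasp_force: 5.8
```

Run:
```python
from h import *
lev()
W=[];
for n in('scene','side'):
    d=grab(n); P=np.c_[pts(d).reshape(-1,3),d['pixels'].reshape(-1,3)]; W.append(P)
P=np.vstack(W); L=(P[:,:2]-SEAT)@RS
k=(P[:,3]>120)&(P[:,4]<70)&(P[:,2]>.05)&(P[:,2]<.09)&(abs(L[:,0]+.07)<.03)&(abs(L[:,1]-.02)<.04); print('knob',k.sum(),L[k].mean(0) if k.any() else '')
k=(P[:,2]>.041)&(P[:,2]<.049)&(abs(L[:,0]+.0225)<.05)&(L[:,1]<.055)&(L[:,1]>.037)
print('left strip x', np.percentile(L[k,0],[1,5,95]) if k.any() else '')
d=dict(np.load('last_scene.npz')); cv2.imwrite('pics/s3.png',cv2.resize(d['pixels'][170:320,230:430,::-1],(800,600),interpolation=cv2.INTER_CUBIC))
```

```text
seat [-0.0849  0.0236] z 0.0665 tool angle lever-equiv 1.57 pivot in tool 0.0169 0.0986 F [-9.6  4.4  6.9] q [ 0.25  0.56 -0.45  1.91  0.33  0.76 -2.06]
finger point angle 1.401
knob 48 [-0.06893796  0.03237662]
left strip x [-0.04495874 -0.04305663  0.02303841]
```

View pics/s3.png

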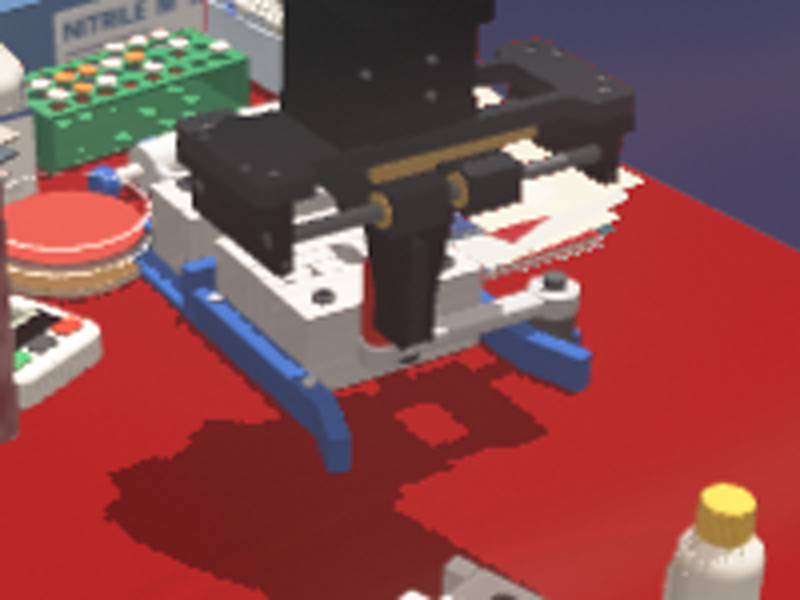

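The lever lies across the channel (knob px 375,300), the half is closed against the fixed one and its back reads -45 mm. The force has risen with almost no motion, so this is the stop. One more firm press, then I lead the lever back.

Call:
{"method": "move_arm", "body": {
  "increments": [
    {"fingers": -1.0, "x": 0.002, "y": 0.0, "z": 0.0, "ax": 0.0, "ay": 0.0, "az": 0.0},
    {"fingers": -1.0, "x": 0.002, "y": 0.0, "z": 0.0, "ax": 0.0, "ay": 0.0, "az": 0.0},
    {"fingers": -1.0, "x": 0.0, "y": 0.0, "z": 0.0, "ax": 0.0, "ay": 0.0, "az": 0.0},
    {"fingers": -1.0, "x": 0.0, "y": 0.0, "z": 0.0, "ax": 0.0, "ay": 0.0, "az": 0.0}
  ]
}}

```text
time_s: 26.8
tcp_pos: [0.5727, 0.0092, 0.0661]
tcp_rot: [0.999, -0.051, -0.008, 0.0]
force: [-18.6, 5.3, 13.5]
finger_gap: 0.0004
grasp_force: 10.0
```

Call:
{"method": "move_arm", "body": {
  "increments": [
    {"fingers": -1.0, "x": -0.005, "y": 0.0, "z": 0.0, "ax": 0.0, "ay": 0.0, "az": 0.0},
    {"fingers": -1.0, "x": -0.01, "y": 0.0024, "z": 0.0, "ax": 0.0, "ay": 0.0, "az": -0.1},
    {"fingers": -1.0, "x": -0.01, "y": 0.0024, "z": 0.0, "ax": 0.0, "ay": 0.0, "az": -0.1},
    {"fingers": -1.0, "x": -0.01, "y": 0.0024, "z": 0.0, "ax": 0.0, "ay": 0.0, "az": -0.1},
    {"fingers": -1.0, "x": -0.01, "y": 0.0024, "z": 0.0, "ax": 0.0, "ay": 0.0, "az": -0.1},
    {"fingers": -1.0, "x": -0.01, "y": 0.0024, "z": 0.0, "ax": 0.0, "ay": 0.0, "az": -0.1},
    {"fingers": -1.0, "x": -0.01, "y": 0.0024, "z": 0.0, "ax": 0.0, "ay": 0.0, "az": -0.1},
    {"fingers": -1.0, "x": -0.01, "y": 0.0024, "z": 0.0, "ax": 0.0, "ay": 0.0, "az": -0.1},
    {"fingers": -1.0, "x": -0.01, "y": 0.0024, "z": 0.0, "ax": 0.0, "ay": 0.0, "az": -0.1}
  ]
}}

```text
time_s: 27.7
tcp_pos: [0.5026, -0.0296, 0.0664]
tcp_rot: [0.939, 0.343, -0.001, -0.0]
force: [-3.5, 0.7, -0.1]
finger_gap: 0.0004
grasp_force: 1.4
```

```bash
python3 -c "
from h import *
lev()"
```

```text
seat [-0.1504 -0.0222] z 0.0664 tool angle lever-equiv 0.767 pivot in tool 0.0192 0.0959 F [-3.5  0.7 -0.1] q [ 0.5   0.52 -0.66  2.06  0.48  0.72 -1.34]
finger point angle 0.57
```

Call:
{"method": "move_arm", "body": {
  "increments": [
    {"fingers": -1.0, "x": -0.01, "y": 0.002, "z": 0.0, "ax": 0.0, "ay": 0.0, "az": -0.1},
    {"fingers": -1.0, "x": -0.01, "y": 0.002, "z": 0.0, "ax": 0.0, "ay": 0.0, "az": -0.1},
    {"fingers": -1.0, "x": -0.01, "y": 0.002, "z": 0.0, "ax": 0.0, "ay": 0.0, "az": -0.1},
    {"fingers": -1.0, "x": -0.01, "y": 0.002, "z": 0.0, "ax": 0.0, "ay": 0.0, "az": -0.1},
    {"fingers": -1.0, "x": -0.01, "y": 0.002, "z": 0.0, "ax": 0.0, "ay": 0.0, "az": -0.1},
    {"fingers": -1.0, "x": -0.01, "y": 0.002, "z": 0.0, "ax": 0.0, "ay": 0.0, "az": -0.1},
    {"fingers": -1.0, "x": -0.01, "y": 0.002, "z": 0.0, "ax": 0.0, "ay": 0.0, "az": -0.1},
    {"fingers": -1.0, "x": -0.008, "y": 0.001, "z": 0.0, "ax": 0.0, "ay": 0.0, "az": -0.07},
    {"fingers": -1.0, "x": -0.008, "y": 0.0, "z": 0.0, "ax": 0.0, "ay": 0.0, "az": 0.0},
    {"fingers": -1.0, "x": -0.01, "y": 0.0, "z": 0.0, "ax": 0.0, "ay": 0.0, "az": 0.0}
  ]
}}

```text
time_s: 28.7
tcp_pos: [0.4765, -0.1211, 0.0669]
tcp_rot: [0.744, 0.668, 0.001, 0.001]
force: [-0.2, -0.0, -0.4]
finger_gap: 0.0006
grasp_force: 0.0
```

Call:
{"method": "move_arm", "body": {
  "increments": [
    {"fingers": -1.0, "x": 0.0, "y": 0.0, "z": -0.02, "ax": 0.0, "ay": 0.0, "az": 0.0},
    {"fingers": -1.0, "x": 0.0, "y": 0.0, "z": -0.04, "ax": 0.0, "ay": 0.0, "az": 0.0},
    {"fingers": -1.0, "x": 0.0, "y": 0.0, "z": -0.045, "ax": 0.0, "ay": 0.0, "az": 0.0},
    {"fingers": -1.0, "x": 0.0, "y": 0.0, "z": -0.045, "ax": 0.0, "ay": 0.0, "az": 0.0},
    {"fingers": -1.0, "x": 0.0, "y": 0.0, "z": 0.0, "ax": 0.0, "ay": 0.0, "az": 0.0},
    {"fingers": -1.0, "x": 0.0, "y": 0.0, "z": 0.0, "ax": 0.0, "ay": 0.0, "az": 0.0},
    {"fingers": -1.0, "x": 0.0, "y": 0.0, "z": 0.0, "ax": 0.0, "ay": 0.0, "az": 0.0}
  ]
}}

```text
time_s: 29.4
tcp_pos: [0.4752, -0.1207, 0.2156]
tcp_rot: [0.744, 0.668, -0.001, -0.0]
force: [-0.9, 0.5, 0.9]
finger_gap: 0.0004
grasp_force: 0.0
```

Run:
```python
from h import *
lev()
P=[]
for n in('scene','side'):
    d=grab(n); P.append(np.c_[pts(d).reshape(-1,3),d['pixels'].reshape(-1,3)])
save(dict(np.load('last_scene.npz')),'s4')
P=np.vstack(P); L=(P[:,:2]-SEAT)@RS
k=(P[:,3]>150)&(P[:,4]<70)&(P[:,2]>.045)&(P[:,2]<.09)&(abs(L[:,0]+.168)<.05)&(abs(L[:,1]+.07)<.05); print('knob',L[k].mean(0))
k=(P[:,2]>.041)&(P[:,2]<.049)&(abs(L[:,0]+.0225)<.05)&(abs(L[:,1])<.055)
print('x', np.percentile(L[k],[1,5,95,99],axis=0).round(4).tolist())
```

```text
seat [-0.1683 -0.1157] z 0.2156 tool angle lever-equiv 0.005 pivot in tool 0.0412 0.1001 F [-0.9  0.5  0.9] q [ 1.01  0.36 -1.04  1.95  0.36  1.04 -0.3 ]
finger point angle -0.386
knob [-0.16869274 -0.07544148]
x [[-0.046, -0.0488], [-0.0437, -0.044], [0.0236, 0.0483], [0.0269, 0.0502]]
```

View pics/s4.png

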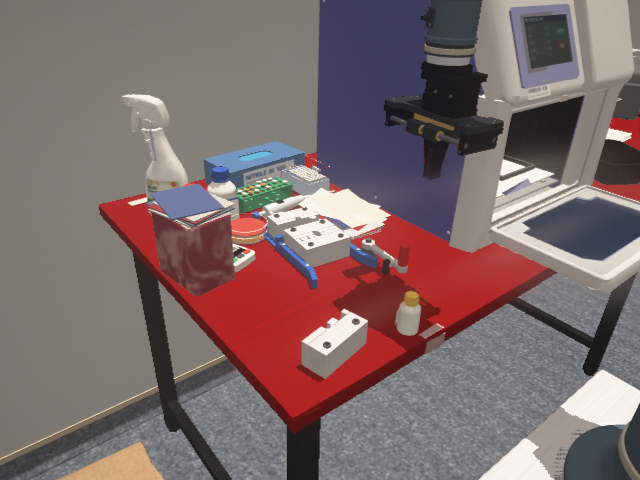

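The picture shows the two halves closed in the fixture (px 315,243) and the lever back at rest (knob 404,257). The other half (335,343) and the bottle (410,315) are undisturbed, and the arm is clear of everything.

```bash
python3 -c "
from workcell import env
print(env.job_done())"
```

```text
the job is handed in; nothing more can be done
None
```

The half with its groove on the left is mated in the fixture and was pressed home by the lever, which has sprung back to rest. The other half and the bystanders were left undisturbed, and the job was handed in at about 29.5 s.

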